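# Press a toroid core stack to its set load

## Robot

A 7-joint arm with a two-finger parallel gripper is mounted at the origin on a cart in front of the work surface, level with it; the furniture and walls round the work are solid. World frame = base frame: x ahead of the robot, y to its left, z up, the work surface at z = 0. Lengths are in mm, angles in rad, forces in N, time in s.
With the tool pointing down it reaches from about 400 to 750 mm from the base axis. Payload 19.5 kg.
Tool frame: the origin (TCP) lies on the centre line of the jaws, within the pads' length; the fingertips stand ctrl.tip_extent ahead of it and the grasp point (between the pads) lies 2 mm behind it (ctrl.tip_extent is the distance from the TCP to the fingertips, in mm); z points along the fingers, y is the direction in which the jaws open and shut (so a half turn about z gives the same grasp; the last joint's range is limited). The gripper opens to 85 mm and grips with 20 to 120 N. Pads are 22 mm wide; open, the fingers measure 114 mm over their backs; the gripper's body (76 mm by 85 mm) begins 54 mm behind the grasp point. The pads swing forward as they close: fully open they stand 13 mm farther back than shut.
Start: joints at [1.133, 0.707, -0.028, 1.485, 0.022, 0.951, -0.075], TCP at [221.68, -530.523, 248.268] pointing down, gripper open.
Joint ranges: [-2.71, 2.71], [-0.32, 2.16], [-1.57, 1.52], [0, 2.45], [-1.46, 4.6], [0, 2.02], [-2.83, 2.83]. Speed limits (rad/s): [1.89, 1.89, 2.57, 2.57, 3.01, 3.01, 3.01].

## Interface

Orientations are given as a unit quaternion [w, x, y, z].
In Python, from cell import ctrl, eyes, models gives the robot as it stands.
- The arm moves only by the shell command python3 -m jog 'ROWS' [FORCE]. ROWS is a JSON object of lists of equal length, an entry for each row: "fingers": the gripper command: -1 is shut, 1 is fully open, values between are in proportion; "offset": the shift along the tool's x, y, z each as a share of 0.15 m, from -1 to 1, a list of three; "angular": the turn, a rotation vector about the tool's x, y, z each as a share of 60 degrees, from -1 to 1, a list of three. A call has 1 to 10 rows; each row is the pose to reach, as a shift and turn from the pose measured when the call began, along the tool's axes at that moment; what a row does not reach only later rows make up. A row lasts 1/12 s, in which the tool goes at most 41.7 mm and 7.16 degrees, less where a joint would pass 70% of its speed; a pose out of reach is approached as far as the arm can. A call with a number of a shift or a turn outside -1 to 1 is refused whole. A call with a gripper value outside its range is refused whole. The fingers move at their own pace and stop on an object; FORCE is the grip in N (left out, the last holds). Time passes only in rows, so rows that repeat a pose let the fingers close. It gives the time, the measured TCP pose, the force and the opening at its end, in the units of the state.
- ctrl.get_obs(): the state, without advancing time (a new reading comes with each control period).
- eyes.camera(name): name is "scene" or "side" or "wrist"; returns the picture (420x560x3 uint8, red, green, blue); there is no depth.
- eyes.get_calibration(name): a dict with "vfov" (degrees; the focal length in pixels is half the picture's height over the tangent of half this angle, whatever the lens; pixels are square), "cx", "cy" (the principal point, pixels), "k1" (the pictures are not rectified: a ray, as slopes to the right and down, at radius r is drawn at 1 + k1 r^2 times it, then the intrinsics apply), "T" (4x4, takes a point from camera to world coordinates). Camera axes: x right, y up, looking along -z (the intrinsics and any distortion apply to the point x, -y, -z); pixel columns grow to the right and rows downward; lengths in mm; the calibration is good to about 2 mm. A picture is of the moment at which its call begins: read the wrist's pose just before it. get_calibration takes no time and is no camera call; for the wrist camera it gives the pose at the moment of the call.
- ctrl.job_done(): hands the job in, once; it reports no verdict.
Trained networks look in the newest picture that a camera, given by its name, has taken for a name from the list of things; names that differ only in an ending like _2 or _b are one class to them, and where a whole thing is asked for, a point or a joint stands for the part that bears it (a point fixed in the world has none). Each returns a list of dicts, best first, with "conf" (0 to 1); they miss things now and then, are a little off and sometimes report something else, mostly with a low value. They report only what shows in the picture. A call takes as long as a camera call. They do not tell look-alikes from the thing itself.
- models.regions_of(camera, query): "region" (420x560 bool, what is visible of it) and "centre" ([column, row] in pixels, amid what is visible of it).
The state is a dict: "clock": time; "qpos": joint angles; "qvel": joint speeds; "joint_efforts": joint torques, N m; "eef_pos": TCP position; "tcp_rot": TCP orientation; "contact_force": force on the tool from outside, world axes, zero at the start; "ft_torque": the same for the moment, N m; "grip_width": opening from 0.0 (shut) to 1.0 (fully open).
Only numpy, scipy, OpenCV 4.12 (cv2) and the standard library are available. Lean on these libraries where they do the work, as an engineer would, in place of code of your own. Each camera call takes 0.05 s, during which the arm holds its last target.

## Task

Finish this choke core stack and clamp it for bonding: on the white post of the press slide, thread the pale insulating ring onto the green core that is already there, then the second green core, each fully home, and push the slide right in under the press. Wind the press down clockwise by its crank until the foot just touches the stack, then give it half a turn more and no further, let go and leave it clamped. Leave everything else on the bench where it stands.

Things in the scene. Friction and masses are not known exactly. Their poses are not given: they have to be found in the camera images.
- insulator_centre (a point): pale yellow glass-fibre insulating ring (adhesive-faced), 64 mm outside, 38 mm bore, 6 mm thick, lying flat on the bench; the point is its centre, 3 mm above its underside; 30 g. Grasp it across its outside. It must lie between the two green cores. A block battery lies close beside it.
- top_core_centre (a point): the second green ferrite toroid core, 64 mm outside, 38 mm bore, 18 mm thick, lying flat on the bench; the point is its centre, 9 mm above its underside; 180 g. Grasp it across its outside. A solder reel stands close beside it.
- bottom_core_centre (a point): the first green ferrite core (same size), already on the post of the press slide; the point is its centre.
- post_foot (a point): moves with the press slide: centre of its white post (34 mm diameter, 36 mm tall, upper 7 mm tapering to 22 mm) at the level of the slide's top face, on which the cores lie. +y points outward along the slide (from screw to loading end), z up. Fully home, the ring's centre is 21 mm, the top core's 33 mm above this point; the stack, nominally 42 mm (41 mm at first touch), ends above the post.
- bed_centre (a point): fixed point of the press on the screw axis, at the level of the slide's top face (34.5 mm above the bench); the post stands here when the slide is right in.
- press: blue-grey C-frame bench press, fixed; origin on the bench under the screw axis, column on +x, slide coming out along +y. Base x = -65 to 150, y = -80 to 80 mm, 23 mm high; bed 118 mm wide (x), 35 mm high, to y = 240 mm; the slide out, to y = 325 mm. Arm over the bed 56 mm wide (y), 145 to 183 mm high. Handwheel above it 129 mm across (crank included 140), rim top 230 mm high with the screw up.
- press_slide (a joint): travel of the press slide in m: 0 right out (start), 0.17 right in against its stop. It is pushed by its handle towards the screw along the frame's -y; sliding friction about 3 N; it stays where it is left.
- slide_handle (a point): middle of the black upright handle knob on the outer end of the slide, 140 mm outward from the post along the slide; 23 mm diameter, its grip 42 mm tall (21 mm below to 21 mm above this point); moves with the slide.
- press_wheel (a joint): angle of the press handwheel in rad, growing clockwise seen from above, which drives the screw down 12 mm a turn; wheel and crank go down with it. At 0 (screw fully up) the crank stands on the press's -x side of the screw axis, at 1.571 on its +y side. Friction torque about 0.12 N m; it stays where it is left. Range 0 to 16.
- wheel_hub (a point): point on the screw axis at the height of the middle of the crank grip; goes down and turns with the wheel: the crank is 58 mm from it along its own -x. The wheel's hub ends 20 mm below this point, its rim 33 mm below.
- crank (a point): middle of the black upright crank grip on the handwheel rim, 58 mm from the screw axis; 22 mm diameter, 51 mm tall (27 mm below to 24 mm above this point); it revolves freely on its pin, so a hand that holds it can go round the circle without turning itself.
- foot_face (a point): centre of the flat underside of the press foot, a steel disc of 62 mm on the screw axis, which goes down with the screw. How far the foot's holder is screwed out under the screw differs from job to job (0 to 4 mm, locked), so the wheel angle at contact differs: read this height against the top of the stack.
- press_foot (a joint): how far the sprung foot is pushed up into its holder, in m: 0 while it hangs free, growing from contact by about 10.6 mm for each turn of the wheel, the rest being taken up in the stack (half a turn past contact: about 0.0053); spring 2 N/mm, bottoms at 0.010.
- odd_core_centre (a point): bystander: odd bare black ferrite core, 54 mm outside, 27 mm bore, 22 mm thick, flat on the bench; its centre. Not part of the stack (it does not fit the post).
- solder_reel_centre (a point): bystander: solder reel, 55 mm diameter, 30 mm high, standing flat close to the second core; its centre.
- battery_centre (a point): bystander: black block battery, 52 x 26 x 18 mm, lying flat close to the insulating ring with its long side (its own y) towards it; its centre.
- top_core: the second green core as a body (origin at the centre of its underside)
- insulator: the insulating ring as a body (origin at the centre of its underside)
There are look-alikes about, which are no part of the job. Of the things that look like the insulator, take the one that is farthest from the robot's base at the start. What is shaped like the part that bears bottom_core_centre but purple is not meant.

How it is judged (in metres and radians):
On the way, in this order (a step that is already met when the one before it is completed fails the run):
1. the insulating ring lies fully home on the first core, let go (horizontal distance between each of bottom_core_centre, insulator_centre and post_foot below 0.004 m and z of bottom_core_centre in the frame of post_foot between 0.006 and 0.0115 m and angle between each of bottom_core_centre, insulator_centre's own z axis and vertical below 0.09 rad and z of insulator_centre in the frame of post_foot between 0.018 and 0.0235 m and contact force between insulator and the fingers below 0.3 N), for 0.2 s.
2. the second core lies fully home on the ring, let go (horizontal distance between each of bottom_core_centre, insulator_centre, top_core_centre and post_foot below 0.004 m and z of bottom_core_centre in the frame of post_foot between 0.006 and 0.0115 m and angle between each of bottom_core_centre, insulator_centre, top_core_centre's own z axis and vertical below 0.09 rad and z of insulator_centre in the frame of post_foot between 0.018 and 0.0235 m and z of top_core_centre in the frame of post_foot between 0.03 and 0.0355 m and contact force between top_core and the fingers below 0.3 N), for 0.2 s.
3. the slide is right in, the stack still home (value of joint press_slide above 0.167 m and horizontal distance between each of bottom_core_centre, insulator_centre, top_core_centre and post_foot below 0.004 m and z of bottom_core_centre in the frame of post_foot between 0.006 and 0.0115 m and angle between each of bottom_core_centre, insulator_centre, top_core_centre's own z axis and vertical below 0.09 rad and z of insulator_centre in the frame of post_foot between 0.018 and 0.0235 m and z of top_core_centre in the frame of post_foot between 0.03 and 0.0355 m), for 0.2 s.
4. the foot is wound down to touch the stack (value of joint press_slide above 0.167 m and horizontal distance between top_core_centre and post_foot below 0.004 m and z of top_core_centre in the frame of post_foot between 0.03 and 0.0355 m and angle between top_core_centre's own z axis and vertical below 0.09 rad and value of joint press_foot above 0.0008 m).
At the end, for the whole second after the job is handed in: Slide right in (within 3 mm); first core, ring and second core in this order fully home on the post (3 mm in height, 4 mm sideways); wheel at rest, wound half a turn past contact, give or take an eighth (foot pushed up 3.8 to 7.0 mm) (all of step 3 and value of joint press_foot between 0.0038 and 0.007 m and velocity of joint press_wheel between -0.1 and 0.1 rad/s and linear speed of top_core below 0.01 m/s); the robot touches nothing.
It fails at once if the press is overwound: three quarters of a turn past contact (foot pushed up over 8 mm), which can crack the ferrite (value of joint press_foot above 0.008 m).
It fails at once if bystander odd core shifted by more than 25 mm or tipped over (distance of odd_core_centre from where it was at the start of the episode above 0.025 m or angle between odd_core_centre's own z axis and vertical above 0.5 rad).
It fails at once if bystander solder reel shifted by more than 25 mm or tipped over (distance of solder_reel_centre from where it was at the start of the episode above 0.025 m or angle between solder_reel_centre's own z axis and vertical above 0.5 rad).
It fails at once if bystander battery shifted by more than 25 mm or tipped over (distance of battery_centre from where it was at the start of the episode above 0.025 m or angle between battery_centre's own z axis and vertical above 0.5 rad).
It also fails if it takes over 72 s, if anything falls off the work surface, if the arm or the gripper's body presses on something with over 40 N, if the wrist force passes 120 N, or if a joint passes its speed limit or range.

## Working session

There is one attempt and no reset: what is moved stays moved. The work goes in short steps, Python scripts to look and compute and a shell command to move; the robot and the scene stay as the last step left them, time stands still between calls to the robot, and variables do not carry over. Pictures are saved under pics/ and viewed, and the job is handed in when it is done.

```bash
ls; mkdir -p pics
python3 - <<'E'
from cell import ctrl, eyes, models
import cv2,numpy as np
o=ctrl.get_obs();print(o, ctrl.tip_extent)
for c in ("scene","side","wrist"):
    im=eyes.camera(c);cv2.imwrite(f"pics/{c}0.png",im[:,:,::-1])
    print(c,eyes.get_calibration(c))
E
```

```text
pics
{'clock': 0.0, 'qpos': array([ 1.13330922,  0.70710311, -0.0276205 ,  1.48498237,  0.02202489,
        0.95089406, -0.07547743]), 'qvel': array([-1.92600808e-03, -9.17846996e-05, -2.77950400e-04,  7.45824850e-04,
       -1.94069838e-04, -9.37250419e-04, -2.46156093e-04]), 'joint_efforts': array([ 7.37097689e-04, -8.83185983e+01,  1.23496771e+00, -2.36166197e+01,
        1.70269143e-02,  6.35334858e-03,  7.98573001e-05]), 'eef_pos': array([ 221.58690679, -530.33128675,  247.83128056]), 'tcp_rot': array([-5.25510528e-04,  9.80478861e-01,  1.96623779e-01, -1.32078189e-04]), 'contact_force': array([ 0.27458298, -0.13588507,  0.61228565]), 'ft_torque': array([-0.02819437,  0.00487015, -0.08376661]), 'grip_width': 1.0026725161684367} 17.0
scene {'vfov': 43.017529205950375, 'cx': 277.48915666872364, 'cy': 205.0251752458039, 'k1': -0.03685903853792402, 'T': array([[-5.57899465e-01,  4.76816534e-01, -6.79260023e-01,
        -5.41239839e+02],
       [-8.29834624e-01, -3.31431310e-01,  4.48918460e-01,
         6.83384694e+02],
       [-1.10762953e-02,  8.14124855e-01,  5.80584220e-01,
    
[... 329 characters left out ...]
23e-01,  5.82393176e-01, -7.95552381e-01,
        -1.00837675e+03],
       [ 1.52371651e-02,  8.08323007e-01,  5.88542051e-01,
         9.43007409e+02],
       [ 0.00000000e+00,  0.00000000e+00,  0.00000000e+00,
         1.00000000e+00]])}
wrist {'vfov': 58.455815516015676, 'cx': 277.3822553863106, 'cy': 215.69152672548466, 'k1': -0.08157371457570901, 'T': array([[ 3.85497164e-01,  8.84585802e-01,  2.62487896e-01,
         2.88156699e+02],
       [-9.22709017e-01,  3.69545513e-01,  1.09745996e-01,
        -5.00985855e+02],
       [ 7.85256536e-05, -2.84506719e-01,  9.58674043e-01,
         3.73632899e+02],
       [ 0.00000000e+00,  0.00000000e+00,  0.00000000e+00,
         1.00000000e+00]])}
```

View pics/scene0.png

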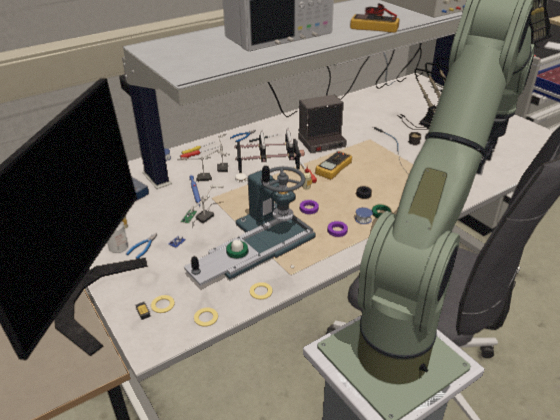

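View pics/side0.png

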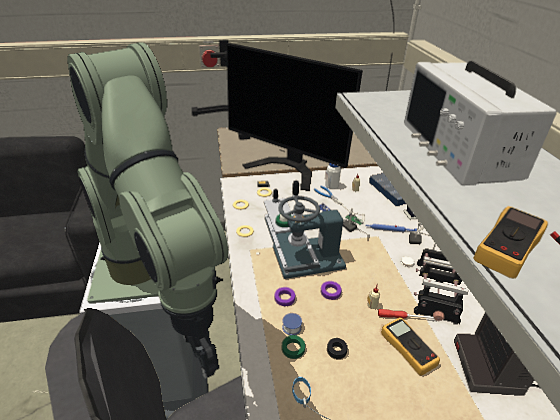

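View pics/wrist0.png

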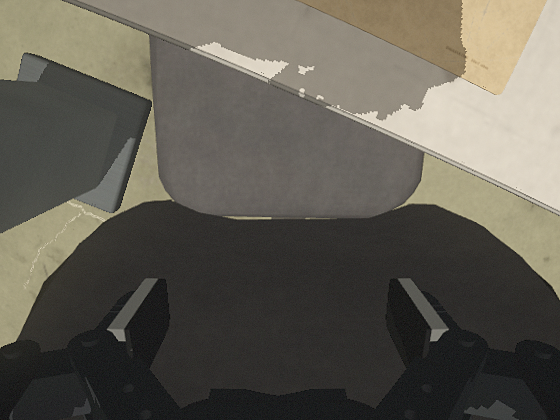

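```bash
cat > h.py <<'E'
import numpy as np, cv2
from cell import ctrl, eyes, models
from scipy.spatial.transform import Rotation as R
from scipy.optimize import least_squares
def K(cal):
    f=210/np.tan(np.radians(cal['vfov'])/2); return f
def ray(cal,px):
    f=K(cal); d=np.array([(px[0]-cal['cx'])/f,(px[1]-cal['cy'])/f]); s=d.copy()
    for _ in range(20): s=d/(1+cal['k1']*(s@s))
    T=cal['T']; v=T[:3,:3]@np.array([s[0],-s[1],-1]); return T[:3,3],v/np.linalg.norm(v)
def plane(cal,px,z):
    o,v=ray(cal,px); return o+v*(z-o[2])/v[2]
def proj(cal,P):
    T=cal['T']; p=T[:3,:3].T@(np.asarray(P,float)-T[:3,3]); s=np.array([p[0],-p[1]])/-p[2]
    s=s*(1+cal['k1']*(s@s)); return K(cal)*s+[cal['cx'],cal['cy']]
def tri(lst):
    A=np.zeros((3,3));b=np.zeros(3)
    for cal,px in lst:
        o,v=ray(cal,px);M=np.eye(3)-np.outer(v,v);A+=M;b+=M@o
    X=np.linalg.solve(A,b)
    return X,[np.linalg.norm(proj(c,X)-p) for c,p in lst]
def rot(o=None):
    q=(o or ctrl.get_obs())['tcp_rot']; return R.from_quat([q[1],q[2],q[3],q[0]]).as_matrix()
def go(target, yawvec=None, o=None):
    """print offset & angular shares to get TCP at target, tool down, tool y along yawvec (mod pi)"""
    o=o or ctrl.get_obs(); M=rot(o); d=M.T@(np.asarray(target,float)-o['eef_pos'])
    print('pos',o['eef_pos'].round(1),'off',(d/150).round(4),'mm',np.linalg.norm(d).round(1))
    if yawvec is not None:
        y=np.array([yawvec[0],yawvec[1],0.]);y/=np.linalg.norm(y)
        for sgn in (1,-1):
            z=np.array([0,0,-1.]);yy=y*sgn;x=np.cross(yy,z);G=np.stack([x,yy,z],1)
            rv=R.from_matrix(M.T@G).as_rotvec(); print('ang',np.degrees(rv).round(1),(np.degrees(rv)/60).round(4))
def snap(cam,name,zoom=None,pts=()):
    cal=eyes.get_calibration(cam); im=eyes.camera(cam).copy()
    for p in pts: cv2.drawMarker(im,tuple(int(round(x)) for x in p),(255,0,0),0,9,1)
    if zoom:
        x0,y0,x1,y1,s=zoom; im=cv2.resize(im[y0:y1,x0:x1],None,fx=s,fy=s,interpolation=cv2.INTER_CUBIC)
    cv2.imwrite(f'pics/{name}.png',im[:,:,::-1]); return cal
E
python3 - <<'E'
from h import *
H=dict(insulator_centre=3,top_core_centre=9,bottom_core_centre=43.5,post_foot=70,slide_handle=None,crank=None,wheel_hub=None,odd_core_centre=11,solder_reel_centre=15,battery_centre=9,foot_face=None,press=None)
res={}
for c in ("scene","side"):
    cal=eyes.get_calibration(c)
    eyes.camera(c)
    for q,z in H.items():
        for r in models.regions_of(c,q)[:5]:
            p=r['centre']; 
            print(c,q,round(r['conf'],2),np.round(p,1),r['region'].sum(), plane(cal,p,z).round(1) if z is not None else '')
print(ctrl.get_obs()['clock'])
E
```

```text
scene insulator_centre 0.62 [168.7 307.5] 244 [456.1 377.6   3. ]
scene insulator_centre 0.59 [206.7 310.3] 293 [389.6 298.1   3. ]
scene insulator_centre 0.46 [260.6 286.9] 232 [382.9 132.7   3. ]
scene insulator_centre 0.19 [283.4 177.7] 668 [ 811.7 -238.2    3. ]
scene top_core_centre 0.46 [379.5 212.7] 150 [ 447.4 -371.4    9. ]
scene bottom_core_centre 0.78 [235.3 252.3] 196 [508.6 138.1  43.5]
scene bottom_core_centre 0.72 [309.9 206.9] 196 [ 566.1 -173.8   43.5]
scene bottom_core_centre 0.54 [340.2 228.1] 246 [ 424.2 -183.3   43.5]
scene post_foot 0.75 [213.8 261.7] 1376 [480.2 221.5  70. ]
scene slide_handle 0.86 [216.3 262. ] 1383 
scene slide_handle 0.73 [235.1 250.7] 160 
scene wheel_hub 0.68 [283.7 179.7] 705 
scene wheel_hub 0.61 [379.6 211. ] 158 
scene odd_core_centre 0.75 [360.7 192. ] 173 [ 572.4 -398.9   11. ]
scene solder_reel_centre 0.63 [363.9 214.9] 267 [ 461.7 -315.4   15. ]
scene battery_centre 0.46 [143.3 308.7] 180 [484.6 437.3   9. ]
scene foot_face 0.64 [281.2 217.5] 206 
scene press 0.46 [234.1 250.3] 178 
side insulator_centre 0.62 [243.1 201.4] 41 [383.
[... 195 characters left out ...]
592.4 -241.9   43.5]
side bottom_core_centre 0.64 [281.4 301.4] 202 [ 439.9 -248.2   43.5]
side bottom_core_centre 0.62 [282.4 223.9] 93 [506.6 107.9  43.5]
side post_foot 0.88 [275.9 208.3] 555 [492.7 170.4  70. ]
side slide_handle 0.75 [275.2 208.7] 557 
side wheel_hub 0.59 [297.1 209.3] 642 
side odd_core_centre 0.57 [338.7 346.4] 318 [ 571. -399.   11.]
side solder_reel_centre 0.6 [293.3 324.2] 379 [ 463.5 -311.1   15. ]
side solder_reel_centre 0.52 [274.  208.1] 511 [498.5 247.   15. ]
side battery_centre 0.59 [295.6 209.3] 564 [583.2 234.7   9. ]
side battery_centre 0.42 [263.3 182.2] 61 [484.3 451.1   9. ]
side foot_face 0.55 [297.7 238.9] 192 
side press 0.88 [302.8 237.2] 5046 
1.45
```

Run:
```python
from h import *
snap('scene','s1',(100,150,400,340,2.6))
snap('side','s2',(220,160,420,420,2.3))
```

```text
(no output)
```

View pics/s1.png

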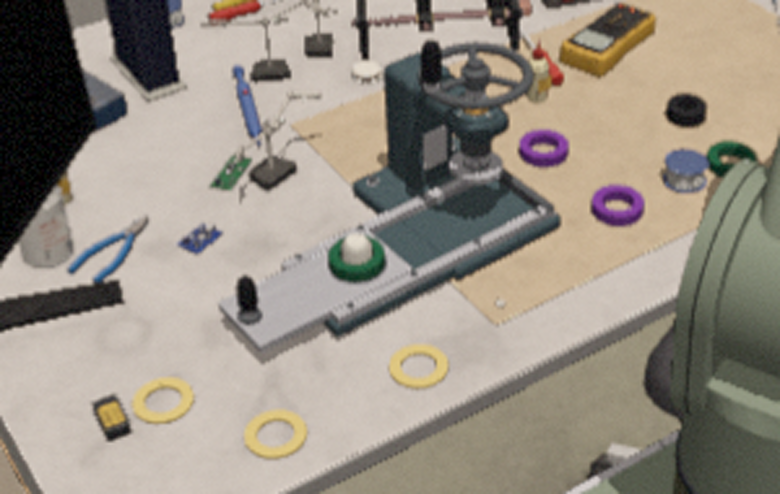

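View pics/s2.png

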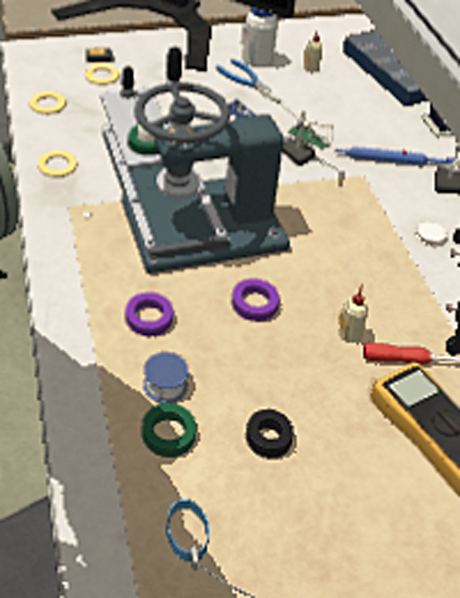

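Run:
```python
from h import *
cs=eyes.get_calibration('scene');cd=eyes.get_calibration('side')
S=lambda x,y:(100+(x+.5)/2.6-.5,150+(y+.5)/2.6-.5)
D=lambda x,y:(220+(x+.5)/2.3-.5,160+(y+.5)/2.3-.5)
print('ringA',plane(cs,S(163,400),3),plane(cd,D(102,73),3))
print('ringB',plane(cs,S(275,434),3)); print('ringC',plane(cs,S(419,366),3))
print('batt',plane(cs,S(111,418),18))
print('handle',tri([(cs,S(247,298)),(cd,D(128,80))]))
print('crank',tri([(cs,S(431,64)),(cd,D(175,66))]))
print('core1 top',plane(cs,S(357,253),52.5),plane(cd,D(146,138),52.5))
print('posttop',plane(cs,S(355,236),70.5))
print('wheel rim ctr',tri([(cs,S(477,76)),(cd,D(181,112))]))
print('topcore',plane(cd,D(169,429),9),'batt2',plane(cd,D(99,54),18))
print('reel',plane(cd,D(166,367),30))
```

```text
ringA [479.18768891 385.63089808   3.        ] [478.70455951 387.64622905   3.        ]
ringB [371.46927227 311.29963408   3.        ]
ringC [370.76865037 139.5951184    3.        ]
batt [471.16392648 443.87658717  18.        ]
handle (array([506.58938908, 267.81771005,  64.78433057]), [np.float64(0.11957488472463365), np.float64(0.08427492532983927)])
crank (array([528.11836367,  15.44911587, 255.43347513]), [np.float64(0.013793762323768131), np.float64(0.012256388540571152)])
core1 top [516.84219507 127.00950775  52.5       ] [511.61579711 120.45046653  52.5       ]
posttop [524.40182072 124.00026517  70.5       ]
wheel rim ctr (array([525.83469508, -42.67142905, 219.9303493 ]), [np.float64(0.04153851576138466), np.float64(0.03880829522671242)])
topcore [ 450.05263414 -377.67775103    9.        ] batt2 [479.02282652 429.51124387  18.        ]
reel [ 460.07890364 -305.21838729   30.        ]
```

```bash
python3 -m jog '{"fingers":[1,1,1,1,1],"offset":[[0.97,-0.32,-0.61],[0.97,-0.32,-0.61],[0.97,-0.32,-0.61],[0.97,-0.32,-0.61],[0.97,-0.32,-0.61]],"angular":[[0,0,-0.12],[0,0,-0.24],[0,0,-0.36],[0,0,-0.48],[0,0,-0.6]]}'; python3 -c "
from h import *
go([420,-280,340],[1,0]);go([410,-100,340],[1,0])"
```

```text
clock: 1.97
eef_pos: [341.9, -426.7, 342.9]
tcp_rot: [0.002, 0.87, 0.494, 0.001]
contact_force: [0.8, -0.3, 0.6]
grip_width: 1.001
pos [ 341.9 -426.7  342.9] off [ 1.1068 -0.0549  0.0201] mm 166.2
ang [  0.3   0.  -30.9] [ 4.200e-03  2.000e-04 -5.142e-01]
ang [  0.   -0.3 149.1] [ 2.0000e-04 -5.7000e-03  2.4858e+00]
pos [ 341.9 -426.7  342.9] off [ 2.1028 -0.7275  0.0182] mm 333.8
ang [  0.3   0.  -30.9] [ 4.200e-03  2.000e-04 -5.142e-01]
ang [  0.   -0.3 149.1] [ 2.0000e-04 -5.7000e-03  2.4858e+00]
```

```bash
python3 -m jog '{"fingers":[1,1,1,1,1],"offset":[[1,-0.1,0],[1,-0.1,0],[1,-0.1,0],[1,-0.1,0],[1,-0.1,0]],"angular":[[0,0,-0.12],[0,0,-0.24],[0,0,-0.36],[0,0,-0.48],[0,0,-0.514]]}'; python3 -c "
from h import *
go([420,-130,340],[1,0]);go([410,20,340],[1,0])"
```

```text
clock: 2.38
eef_pos: [408.7, -284.8, 343.7]
tcp_rot: [0.002, 0.702, 0.712, 0.002]
contact_force: [0.5, 0.4, 0.2]
grip_width: 1.002
pos [ 408.7 -284.8  343.7] off [1.031  0.09   0.0251] mm 155.3
ang [ 0.4 -0.   0.8] [ 0.006  -0.0002  0.0139]
ang [   0.     0.6 -179.2] [ 2.0000e-04  9.4000e-03 -2.9861e+00]
pos [ 408.7 -284.8  343.7] off [2.0319 0.0379 0.0249] mm 304.9
ang [ 0.4 -0.   0.8] [ 0.006  -0.0002  0.0139]
ang [   0.     0.6 -179.2] [ 2.0000e-04  9.4000e-03 -2.9861e+00]
```

Tool x ≈ world +y, tool y ≈ world +x now.

```bash
R='{"fingers":[1,1,1,1],"offset":[[1,0.05,0],[1,0.05,0],[1,0.05,0],[1,0.05,0]],"angular":[[0,0,0],[0,0,0],[0,0,0],[0,0,0]]}' ; python3 -m jog '{"fingers":[1,1,1,1],"offset":[[1,0.05,0],[1,0.05,0],[1,0.05,0],[1,0.05,0]],"angular":[[0,0,0],[0,0,0],[0,0,0],[0,0,0]]}'
python3 -m jog '{"fingers":[1,1,1,1],"offset":[[1,0,0],[1,0,0],[1,0,0],[1,0,0]],"angular":[[0,0,0],[0,0,0],[0,0,0],[0,0,0]]}'
python3 -m jog '{"fingers":[1,1,1,1],"offset":[[1,0.15,0],[1,0.15,0],[1,0.15,0],[1,0.15,0]],"angular":[[0,0,0],[0,0,0],[0,0,0],[0,0,0]]}'
```

```text
clock: 2.72
eef_pos: [413.7, -131.8, 344.0]
tcp_rot: [0.002, 0.701, 0.713, 0.003]
contact_force: [0.7, 0.3, 0.5]
grip_width: 1.001
clock: 3.05
eef_pos: [410.8, 21.6, 344.4]
tcp_rot: [0.002, 0.701, 0.714, 0.003]
contact_force: [0.1, 0.1, 0.1]
grip_width: 1.003
clock: 3.38
eef_pos: [430.1, 175.5, 344.9]
tcp_rot: [0.002, 0.7, 0.714, 0.004]
contact_force: [1.2, -0.0, 0.2]
grip_width: 1.001
```

```bash
python3 -c "
from h import *
go([470,250,300],[1,0]);go([479,330,200],[1,0])
eyes.camera('wrist')
snap('wrist','w1')"
```

```text
pos [430.1 175.5 344.9] off [0.4908 0.2733 0.3026] mm 95.7
ang [ 0.5 -0.1  1.2] [ 0.0077 -0.002   0.0194]
ang [   0.2    0.7 -178.8] [ 0.0032  0.012  -2.9806]
pos [430.1 175.5 344.9] off [1.0214 0.3387 0.9709] mm 217.4
ang [ 0.5 -0.1  1.2] [ 0.0077 -0.002   0.0194]
ang [   0.2    0.7 -178.8] [ 0.0032  0.012  -2.9806]
```

View pics/w1.png

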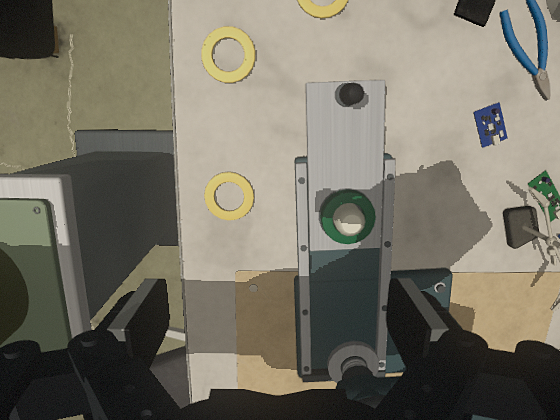

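Run:
```python
from h import *
cal=eyes.get_calibration('wrist')
im=cv2.imread('pics/w1.png');hsv=cv2.cvtColor(im,cv2.COLOR_BGR2HSV)
g=((hsv[...,0]>60)&(hsv[...,0]<90)&(hsv[...,1]>110)&(hsv[...,2]>40)).astype(np.uint8)
g[:170]=0;g[260:]=0;g[:,:300]=0;g[:,395:]=0
c=max(cv2.findContours(g,0,1)[0],key=cv2.contourArea);print(cv2.boundingRect(c),cv2.fitEllipse(c))
cv2.imwrite('pics/w1c.png',cv2.resize(im[60:270,280:420],None,fx=3.8,fy=3.8 if 0 else 2.8,interpolation=cv2.INTER_CUBIC))
```

```text
(322, 217, 37, 27) ((338.82781982421875, 230.9993896484375), (19.02964210510254, 36.95225143432617), 119.07533264160156)
```

```bash
python3 -m jog '{"fingers":[1,1,1,1,1,1],"offset":[[1,0.31,0.7],[1,0.31,0.9],[1,0.31,0.95],[1,0.31,0.97],[1,0.31,0.97],[1,0.31,0.97]],"angular":[[0,0,0],[0,0,0],[0,0,0],[0,0,0],[0,0,0],[0,0,0]]}'
python3 - <<'E'
from h import *
go([479,386,100],[1,0])
snap('wrist','w2')
E
```

```text
clock: 3.98
eef_pos: [472.8, 330.8, 195.4]
tcp_rot: [0.0, 0.697, 0.717, 0.002]
contact_force: [-0.8, 1.3, -0.4]
grip_width: 1.002
pos [472.8 330.8 195.4] off [0.3653 0.049  0.6368] mm 110.4
ang [ 0.2 -0.1  1.6] [ 0.003  -0.0019  0.0259]
ang [   0.2    0.3 -178.4] [ 2.9000e-03  4.7000e-03 -2.9741e+00]
```

View pics/w1c.png

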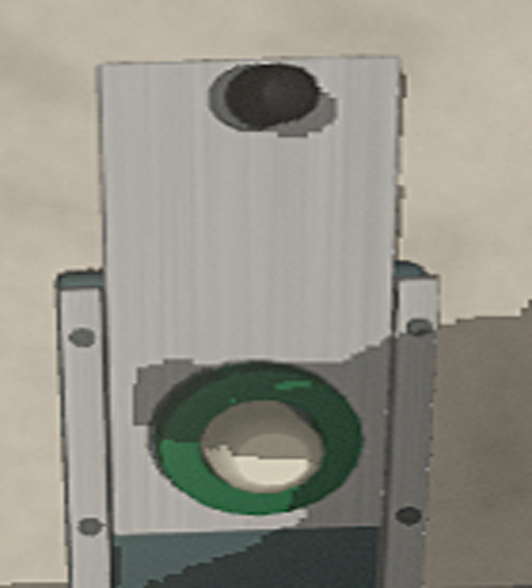

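View pics/w2.png

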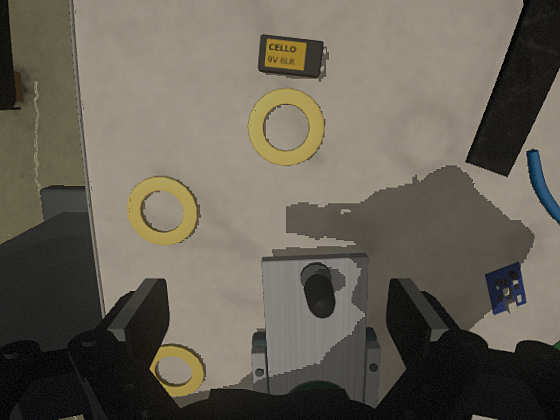

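```bash
cat >> h.py <<'E'
def ringfit(cal,pts,z,r):
    """fit circle centre on plane z from edge pixels"""
    P=np.array([plane(cal,p,z)[:2] for p in pts]);
    f=lambda c:np.hypot(*(P-c[:2]).T)-c[2]
    s=least_squares(f,[*P.mean(0),r],loss='soft_l1'); return s.x,np.std(f(s.x))
E
python3 - <<'E'
from h import *
cal=eyes.get_calibration('wrist')
im=cv2.imread('pics/w2.png');hsv=cv2.cvtColor(im,cv2.COLOR_BGR2HSV)
m=((hsv[...,0]>18)&(hsv[...,0]<32)&(hsv[...,1]>80)&(hsv[...,2]>130)).astype(np.uint8)
m[:85]=0;m[175:]=0;m[:,:240]=0;m[:,335:]=0
cc,h=cv2.findContours(m,cv2.RETR_CCOMP,1)
for c in cc:
    if len(c)>50:
        print(cv2.boundingRect(c)); 
        for z in(0,6): print(z,ringfit(cal,c[:,0,:],z,32))
# battery corners roughly
for p in [(262,34),(323,40),(260,72),(318,77)]: print(plane(cal,p,18 ))
# post from w1? needs old pose; handle top now
print('handle',plane(cal,(320,302),55+34.5))
E
```

```text
(248, 88, 76, 78)
0 (array([478.79522414, 386.28355489,  31.57178083]), np.float64(0.2628069846533042))
6 (array([478.64091917, 386.60831503,  30.98331356]), np.float64(0.25790856272010604))
(262, 103, 49, 49)
0 (array([478.75867004, 386.27409303,  19.9216719 ]), np.float64(0.25015032272435417))
6 (array([478.60508962, 386.59908118,  19.55040969]), np.float64(0.24548755129227467))
[458.40315508 456.10398707  18.        ]
[504.51235863 453.21693772  18.        ]
[457.37460341 428.55817634  18.        ]
[502.06671994 426.16175095  18.        ]
handle [504.39912126 273.1954411   89.5       ]
```

```bash
python3 -m jog '{"fingers":[0.69,0.69,0.69,0.69,0.69,0.69],"offset":[[0.37,0.05,0],[0.37,0.05,0.35],[0.37,0.05,0.7],[0.37,0.05,0.98],[0.37,0.05,0.98],[0.37,0.05,0.98]],"angular":[[0,0,0.026],[0,0,0.026],[0,0,0.026],[0,0,0.026],[0,0,0.026],[0,0,0.026]]}' 20
python3 - <<'E'
from h import *
go([478.7,386.4,22],[1,0]); print(ctrl.tip_extent)
snap('wrist','w3')
E
```

```text
clock: 4.53
eef_pos: [478.4, 383.7, 45.5]
tcp_rot: [0.001, 0.707, 0.707, -0.001]
contact_force: [-1.1, -1.0, -0.6]
grip_width: 0.84
pos [478.4 383.7  45.5] off [0.0182 0.0024 0.1569] mm 23.7
ang [-0.1  0.2 -0. ] [-0.001   0.0025 -0.0008]
ang [2.0e-01 1.0e-01 1.8e+02] [4.0000e-03 1.5000e-03 2.9992e+00]
17.0
```

View pics/w3.png

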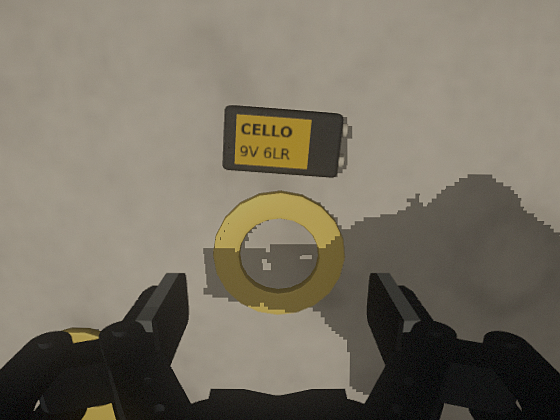

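```bash
python3 -m jog '{"fingers":[0.69,0.69,0.69,0.69],"offset":[[0.018,0.002,0.1],[0.018,0.002,0.177],[0.018,0.002,0.177],[0.018,0.002,0.177]],"angular":[[0,0,0],[0,0,0],[0,0,0],[0,0,0]]}'
python3 - <<'E'
from h import *
go([478.7,386.4,14],[1,0])
E
```

```text
clock: 4.92
eef_pos: [480.1, 387.4, 23.3]
tcp_rot: [0.001, 0.708, 0.707, 0.001]
contact_force: [0.1, 0.9, 0.3]
grip_width: 0.839
pos [480.1 387.4  23.3] off [-0.0064 -0.0094  0.0621] mm 9.5
ang [ 0.1 -0.  -0.1] [ 0.0021 -0.0002 -0.0012]
ang [ -0.   -0.2 179.9] [-4.0000e-04 -3.3000e-03  2.9988e+00]
```

```bash
python3 -m jog '{"fingers":[0.69,0.69,0.69],"offset":[[-0.007,-0.008,0.03],[-0.007,-0.008,0.04],[-0.007,-0.008,0.04]],"angular":[[0,0,0],[0,0,0],[0,0,0]]}'
python3 -c "
from h import *
snap('wrist','w4')"
```

```text
clock: 5.17
eef_pos: [479.0, 386.2, 17.7]
tcp_rot: [0.001, 0.708, 0.707, 0.001]
contact_force: [-0.4, -0.5, -0.7]
grip_width: 0.846
```

View pics/w4.png

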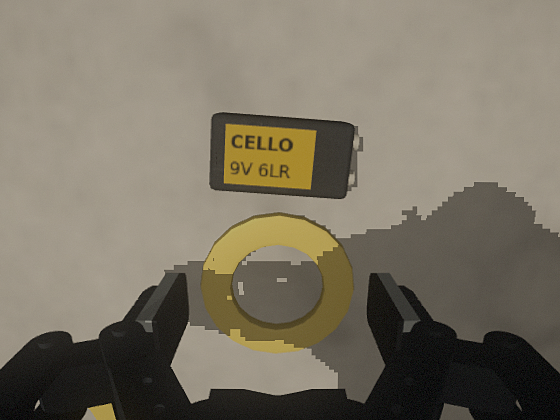

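```bash
python3 -c "
from h import *
cal=eyes.get_calibration('wrist')
for z in(0,5,10,15): print(z,proj(cal,(443.3,397.3,z)),proj(cal,(443.3,375.3,z)),proj(cal,(514.7,397.3,z)))
"
```

```text
0 [191.76173184 262.42985457] [195.44491195 309.02442863] [363.34039474 262.05557724]
5 [189.10963076 267.41739159] [193.04425382 315.158468  ] [366.05148347 267.02747137]
10 [186.29020714 272.72449329] [190.50245216 321.66021006] [368.93350252 272.31763127]
15 [183.28755843 278.38209293] [187.80728352 328.56231374] [372.00268368 277.95682919]
```

```bash
python3 -m jog '{"fingers":[0.69,0.69,0.69,0.69],"offset":[[0.001,-0.002,0.03],[0.001,-0.002,0.048],[0.001,-0.002,0.048],[0.001,-0.002,0.048]],"angular":[[0,0,0],[0,0,0],[0,0,0],[0,0,0]]}'
python3 -m jog '{"fingers":[0.2,0.2,0.2,0.2],"offset":[[0,0,0],[0,0,0],[0,0,0],[0,0,0]],"angular":[[0,0,0],[0,0,0],[0,0,0],[0,0,0]]}' 25
python3 -c "
from h import *
snap('wrist','w5')"
```

```text
clock: 5.55
eef_pos: [478.6, 386.4, 10.2]
tcp_rot: [0.001, 0.708, 0.707, 0.001]
contact_force: [1.1, -0.0, 0.7]
grip_width: 0.847
clock: 5.88
eef_pos: [478.4, 386.5, 10.6]
tcp_rot: [0.001, 0.708, 0.707, 0.001]
contact_force: [-2.6, -0.7, 5.4]
grip_width: 0.717
```

View pics/w5.png

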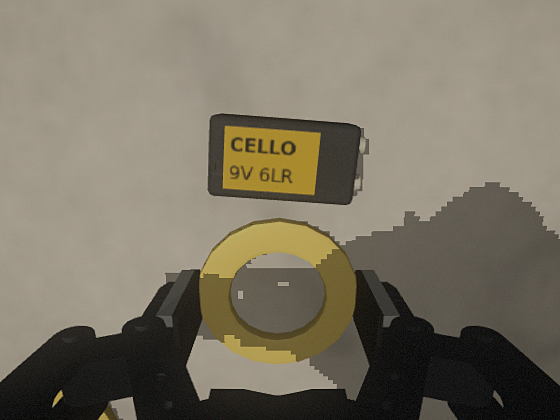

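```bash
python3 -m jog '{"fingers":[0,0,0],"offset":[[0,0,0],[0,0,0],[0,0,-0.005]],"angular":[[0,0,0],[0,0,0],[0,0,0]]}' 30
python3 -m jog '{"fingers":[0,0,0,0],"offset":[[0,0,-0.2],[0,0,-0.5],[0,0,-0.6],[0,0,-0.6]],"angular":[[0,0,0],[0,0,0],[0,0,0],[0,0,0]]}' 30
python3 -c "
from h import *
snap('wrist','w6')
go([512,126,110],[1,0])"
```

```text
clock: 6.18
eef_pos: [478.4, 386.4, 11.3]
tcp_rot: [0.001, 0.708, 0.707, 0.001]
contact_force: [-0.3, -1.4, -0.2]
grip_width: 0.719
clock: 6.52
eef_pos: [479.6, 387.6, 105.6]
tcp_rot: [0.001, 0.708, 0.707, 0.004]
contact_force: [0.5, 0.1, 0.4]
grip_width: 0.712
pos [479.  386.9 103.3] off [-1.7389  0.2231 -0.0477] mm 263.1
ang [ 0.3 -0.1 -0.1] [ 0.0042 -0.0021 -0.0015]
ang [ -0.2  -0.4 179.9] [-0.0032 -0.0066  2.9985]
```

View pics/w6.png

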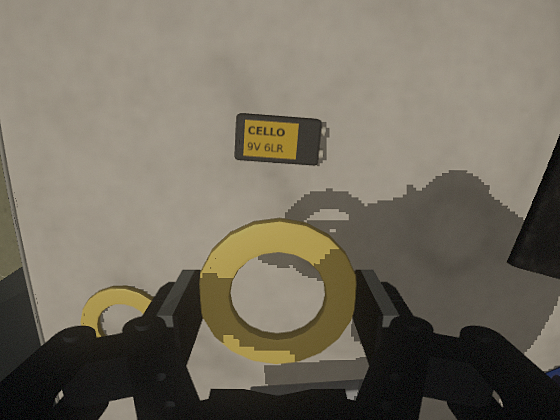

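```bash
python3 -m jog '{"fingers":[0,0,0,0,0],"offset":[[-0.3,0.05,-0.35],[-0.6,0.1,-0.62],[-0.9,0.2,-0.62],[-1,0.2,-0.62],[-1,0.2,-0.62]],"angular":[[0,0,0],[0,0,0],[0,0,0],[0,0,0],[0,0,0]]}' 
python3 -m jog '{"fingers":[0,0,0,0,0],"offset":[[-0.3,0,0],[-0.6,0,0],[-0.85,0,0],[-0.85,0,0],[-0.85,0,0]],"angular":[[0,0,0],[0,0,0],[0,0,0],[0,0,0],[0,0,0]]}' 
python3 -c "
from h import *
cal=snap('wrist','w7')
import pickle;pickle.dump(cal,open('w7.pkl','wb'))
go([512,126,110],[1,0])"
```

```text
clock: 6.98
eef_pos: [509.7, 231.7, 196.7]
tcp_rot: [0.002, 0.709, 0.705, 0.002]
contact_force: [0.3, -1.5, -0.1]
grip_width: 0.713
clock: 7.4
eef_pos: [509.0, 100.6, 196.0]
tcp_rot: [0.002, 0.711, 0.704, 0.001]
contact_force: [-0.4, 0.7, -1.1]
grip_width: 0.716
pos [508.9 103.  196.1] off [0.1537 0.0169 0.574 ] mm 89.2
ang [ 0.3  0.  -0.4] [ 0.0042  0.0005 -0.0072]
ang [  0.   -0.4 179.6] [ 8.0000e-04 -6.5000e-03  2.9928e+00]
```

View pics/w7.png

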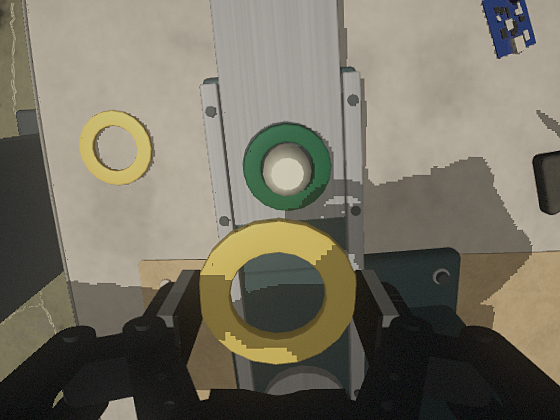

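Run:
```python
from h import *
import pickle
cal=pickle.load(open('w7.pkl','rb')); print(cal['T'][:3,3])
im=cv2.imread('pics/w7.png');hsv=cv2.cvtColor(im,cv2.COLOR_BGR2HSV)
g=((hsv[...,0]>55)&(hsv[...,0]<95)&(hsv[...,1]>110)).astype(np.uint8)
g[:110]=0;g[215:]=0;g[:,:230]=0;g[:,340:]=0
for c in cv2.findContours(g,cv2.RETR_CCOMP,1)[0]:
    if len(c)>40: print(cv2.boundingRect(c),[ (z,ringfit(cal,c[:,0,:],z,32)) for z in (34.5,52.5,)])
w=((hsv[...,2]>225)|((hsv[...,1]<40)&(hsv[...,2]>200))).astype(np.uint8)
w[:140]=0;w[205:]=0;w[:,:250]=0;w[:,330:]=0
for c in cv2.findContours(w,cv2.RETR_CCOMP,1)[0]:
    if len(c)>20: print(cv2.boundingRect(c),ringfit(cal,c[:,0,:],70.5,11))
cv2.imwrite('pics/w7c.png',cv2.resize(im[110:220,230:345],None,fx=5,fy=5,interpolation=cv2.INTER_CUBIC))
print([plane(cal,p,34.5) for p in [(222,40),(235,200)]])
# two rails edges for yaw
```

```text
[509.08599194 174.6903021  321.51508556]
(244, 164, 44, 46) [(34.5, (array([516.96517191, 127.18363711,  33.02187097]), np.float64(0.31685360720525213))), (52.5, (array([516.47276871, 130.16387513,  30.95194894]), np.float64(0.29697841793540275)))]
(259, 125, 72, 83) [(34.5, (array([522.16734064, 129.48032793,  26.25224134]), np.float64(4.5291899604922))), (52.5, (array([521.31188747, 132.27790355,  24.59843673]), np.float64(4.2358163888291385)))]
(280, 125, 15, 9) [(34.5, (array([517.18963767, 157.07525713,   3.10099135]), np.float64(1.279471906185003))), (52.5, (array([516.68506716, 158.19002894,   2.90499951]), np.float64(1.1988713343387432)))]
(272, 159, 31, 31) (array([516.06299538, 129.11494685,  10.25157129]), np.float64(0.1978661967803462))
[array([471.13171932, 219.9511751 ,  34.5       ]), array([475.96110502, 102.12951931,  34.5       ])]
```

View pics/w7c.png

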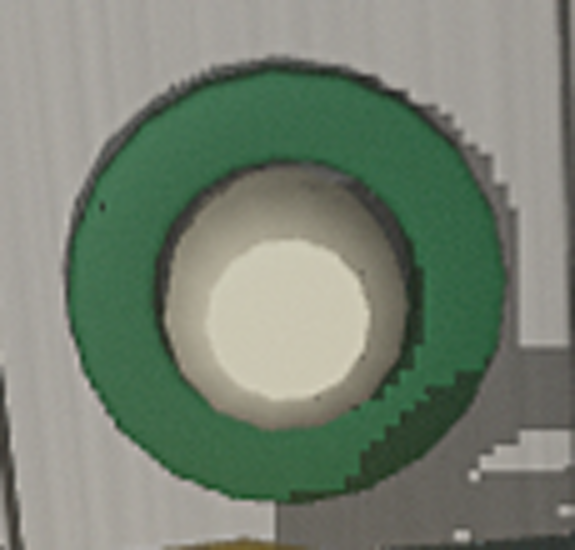

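Run:
```python
from h import *
import pickle
cal=pickle.load(open('w7.pkl','rb'))
im=cv2.imread('pics/w7.png');hsv=cv2.cvtColor(im,cv2.COLOR_BGR2HSV)
m=((hsv[...,0]>18)&(hsv[...,0]<32)&(hsv[...,1]>80)&(hsv[...,2]>60)).astype(np.uint8)
m[:215]=0;m[370:]=0;m[:,:198]=0;m[:,360:]=0
m=cv2.morphologyEx(m,cv2.MORPH_OPEN,np.ones((3,3)))
for c in cv2.findContours(m,cv2.RETR_CCOMP,1)[0]:
    if len(c)>80: print(cv2.boundingRect(c),[ (z,ringfit(cal,c[:,0,:],z,32)) for z in (191.5,185.5)])
```

```text
(199, 218, 158, 147) [(191.5, (array([508.7248137 , 103.18351379,  31.18719644]), np.float64(0.4340085540245861))), (185.5, (array([508.70780401,  99.88384077,  32.62753923]), np.float64(0.45404158357944596)))]
(229, 251, 97, 83) [(191.5, (array([508.7762465 , 104.29607866,  17.90538853]), np.float64(0.32866290760085304))), (185.5, (array([508.76183007, 101.04746347,  18.73145606]), np.float64(0.3438304738974315)))]
```

```bash
python3 -c "
from h import *
go([516.2,129.4,92],[1,0])"
```

```text
pos [508.9 103.  196.1] off [0.1766 0.0442 0.6941] mm 107.6
ang [ 0.3  0.  -0.4] [ 0.0042  0.0005 -0.0072]
ang [  0.   -0.4 179.6] [ 8.0000e-04 -6.5000e-03  2.9928e+00]
```

```bash
python3 -m jog '{"fingers":[0,0,0,0,0,0],"offset":[[0.177,0.044,0],[0.177,0.044,0.2],[0.177,0.044,0.45],[0.177,0.044,0.69],[0.177,0.044,0.69],[0.177,0.044,0.69]],"angular":[[0,0,-0.007],[0,0,-0.007],[0,0,-0.007],[0,0,-0.007],[0,0,-0.007],[0,0,-0.007]]}' 
python3 -c "
from h import *
cal=snap('wrist','w8')
import pickle;pickle.dump(cal,open('w8.pkl','wb'))
go([516.2,129.4,66],[1,0])"
```

```text
clock: 7.95
eef_pos: [515.4, 130.5, 92.0]
tcp_rot: [0.001, 0.707, 0.708, 0.0]
contact_force: [-0.0, -0.3, 0.4]
grip_width: 0.716
pos [516.2 130.5  93.6] off [-0.0073 -0.001   0.1837] mm 27.6
ang [0.2 0.  0. ] [0.0041 0.0001 0.0008]
ang [  -0.     0.4 -180. ] [-2.0000e-04  6.5000e-03 -2.9992e+00]
```

View pics/w8.png

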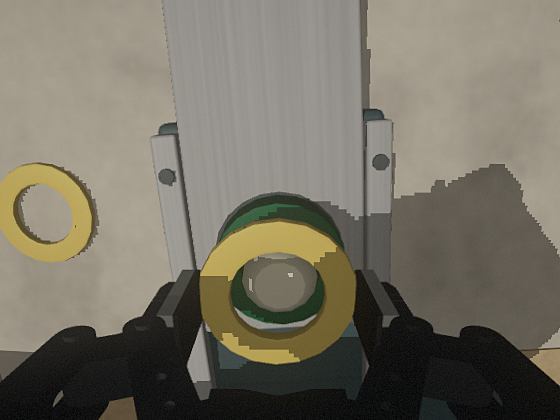

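```bash
python3 -m jog '{"fingers":[0,0,0,0,0],"offset":[[-0.007,0,0.05],[-0.007,0,0.1],[-0.007,0,0.14],[-0.007,0,0.17],[-0.007,0,0.17]],"angular":[[0,0,0],[0,0,0],[0,0,0],[0,0,0],[0,0,0]]}' 
python3 -c "
from h import *
cal=snap('wrist','w9')
go([516.2,129.4,64],[1,0])"
```

```text
clock: 8.42
eef_pos: [516.1, 129.3, 67.4]
tcp_rot: [0.001, 0.707, 0.707, 0.001]
contact_force: [-0.4, -0.2, 0.3]
grip_width: 0.712
pos [516.2 129.4  67.8] off [ 0.0001 -0.0004  0.0255] mm 3.8
ang [0.2 0.  0. ] [0.0037 0.0003 0.0007]
ang [  -0.     0.4 -180. ] [-5.0000e-04  5.8000e-03 -2.9993e+00]
```

View pics/w9.png

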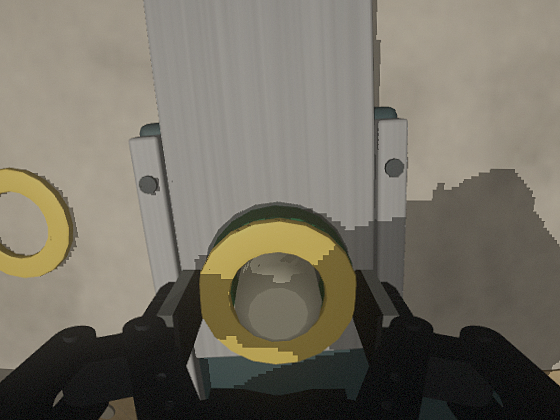

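```bash
python3 -m jog '{"fingers":[0,0,0,0.69,0.69,0.69],"offset":[[0,0,0.015],[0,0,0.025],[0,0,0.025],[0,0,0.025],[0,0,0.025],[0,0,0.025]],"angular":[[0,0,0],[0,0,0],[0,0,0],[0,0,0],[0,0,0],[0,0,0]]}' 
python3 -m jog '{"fingers":[0.69,0.69,0.69,0.69,0.69],"offset":[[0,0,-0.1],[0,0,-0.25],[0,0,-0.5],[0,0,-0.75],[0,0,-0.8]],"angular":[[0,0,0],[0,0,0],[0,0,0],[0,0,0],[0,0,0]]}' 
python3 -c "
from h import *
cal=snap('wrist','w10')
import pickle;pickle.dump(cal,open('w10.pkl','wb'))
snap('side','d10',(250,190,350,290,5))
go([410,130,340],[1,0])"
```

```text
clock: 8.97
eef_pos: [516.3, 129.4, 64.1]
tcp_rot: [0.002, 0.707, 0.707, 0.001]
contact_force: [-0.7, -1.4, 0.3]
grip_width: 0.845
clock: 9.38
eef_pos: [517.0, 130.0, 189.0]
tcp_rot: [0.003, 0.707, 0.707, 0.004]
contact_force: [-0.5, 0.0, 0.7]
grip_width: 0.847
pos [516.5 129.5 185.9] off [ 0.0042 -0.7026 -1.0324] mm 187.3
ang [ 0.4 -0.   0. ] [ 0.0068 -0.0005  0.0003]
ang [   0.     0.6 -180. ] [ 8.0000e-04  1.0600e-02 -2.9997e+00]
```

View pics/w10.png

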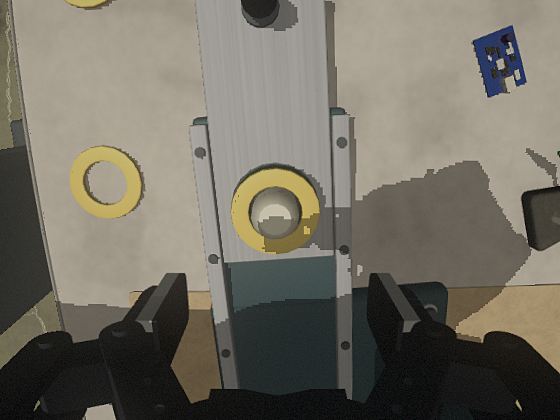

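Run:
```python
from h import *
import pickle
cal=pickle.load(open('w10.pkl','rb'))
im=cv2.imread('pics/w10.png');hsv=cv2.cvtColor(im,cv2.COLOR_BGR2HSV)
m=((hsv[...,0]>18)&(hsv[...,0]<32)&(hsv[...,1]>80)&(hsv[...,2]>60)).astype(np.uint8)
m[:160]=0;m[260:]=0;m[:,:225]=0;m[:,325:]=0
for c in cv2.findContours(m,cv2.RETR_CCOMP,1)[0]:
    if len(c)>60: print(cv2.boundingRect(c),ringfit(cal,c[:,0,:],58.5,32))
cv2.imwrite('pics/w10c.png',cv2.resize(im[160:260,225:325],None,fx=5,fy=5,interpolation=cv2.INTER_CUBIC))
for r in (11,17):
  z=70.5 if r==11 else 63.5
  for c in [(516.2,129.2)]:
    pts=[proj(cal,(c[0]+r*np.cos(a),c[1]+r*np.sin(a),z)) for a in (0,np.pi/2,np.pi,-np.pi/2)]
    print(r,np.round((np.array(pts)-[225,160])*5))
# handle top
print('handle',plane(cal,(261,10),86))
```

```text
(231, 167, 89, 87) (array([516.30485726, 130.730132  ,  31.35386217]), np.float64(0.25330398396200676))
(248, 186, 55, 54) (array([516.17894968, 130.00036118,  19.23894688]), np.float64(0.39447902090086306))
11 [[330. 294.]
 [249. 216.]
 [168. 295.]
 [249. 371.]]
17 [[371. 280.]
 [249. 161.]
 [127. 280.]
 [249. 395.]]
handle [508.55077047 256.04576138  86.        ]
```

View pics/w10c.png

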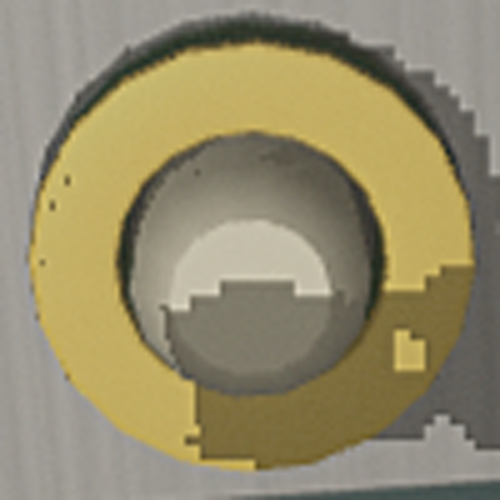

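View pics/d10.png

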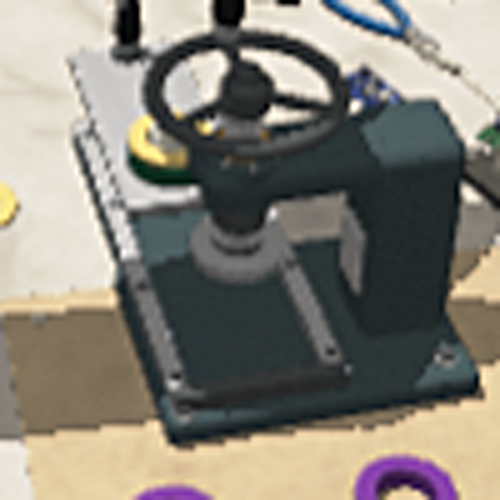

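```bash
python3 -m jog '{"fingers":[0.7,0.7,0.7,0.7,0.7],"offset":[[0,-0.2,-0.2],[0,-0.4,-0.45],[0,-0.6,-0.7],[0,-0.7,-0.95],[-0.2,-0.7,-1]],"angular":[[0,0,0],[0,0,0],[0,0,0],[0,0,0],[0,0,0]]}'
python3 -m jog '{"fingers":[0.7,0.7,0.7,0.7],"offset":[[-1,0,0],[-1,0,0],[-1,0,0],[-1,0,0]],"angular":[[0,0,0],[0,0,0],[0,0,0],[0,0,0]]}'
python3 -m jog '{"fingers":[0.7,0.7,0.7,0.7],"offset":[[-1,0,0],[-1,0,0],[-1,0,0],[-1,0,0]],"angular":[[0,0,0],[0,0,0],[0,0,0],[0,0,0]]}'
python3 -m jog '{"fingers":[0.7,0.7,0.7,0.7],"offset":[[-1,0.2,0.3],[-1,0.2,0.6],[-1,0.2,0.8],[-1,0.2,0.9]],"angular":[[0,0,0],[0,0,0],[0,0,0],[0,0,0]]}'
python3 -c "
from h import *
snap('wrist','w11')
go([450,-378,200],[1,0])"
```

```text
clock: 9.9
eef_pos: [408.4, 103.4, 337.8]
tcp_rot: [0.002, 0.704, 0.71, 0.004]
contact_force: [1.1, -0.4, 1.6]
grip_width: 0.853
clock: 10.23
eef_pos: [408.8, -51.1, 336.5]
tcp_rot: [0.002, 0.706, 0.708, 0.003]
contact_force: [0.7, 0.9, 0.2]
grip_width: 0.85
clock: 10.57
eef_pos: [408.3, -204.7, 335.2]
tcp_rot: [0.002, 0.707, 0.707, 0.003]
contact_force: [0.4, -0.4, 0.1]
grip_width: 0.85
clock: 10.9
eef_pos: [433.6, -329.2, 235.5]
tcp_rot: [0.002, 0.707, 0.707, 0.002]
contact_force: [0.4, -0.7, 0.6]
grip_width: 0.848
pos [ 431.6 -332.   228.5] off [-0.307   0.1243  0.1887] mm 57.2
ang [-0.1 -0.2 -0.2] [-0.0014 -0.0041 -0.0034]
ang [-4.000e-01  1.000e-01  1.798e+02] [-6.5000e-03  2.2000e-03  2.9966e+00]
```

View pics/w11.png

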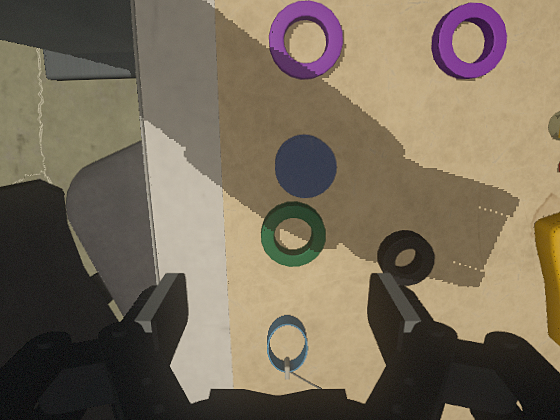

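```bash
python3 -m jog '{"fingers":[0.7,0.7,0.7,0.7],"offset":[[-0.31,0.124,0.2],[-0.31,0.124,0.5],[-0.31,0.124,0.5],[-0.31,0.124,0.5]],"angular":[[0,0,0],[0,0,0],[0,0,0],[0,0,0]]}'
python3 - <<'E'
from h import *
cal=snap('wrist','w12')
im=cv2.imread('pics/w12.png');hsv=cv2.cvtColor(im,cv2.COLOR_BGR2HSV)
m=((hsv[...,0]>55)&(hsv[...,0]<95)&(hsv[...,1]>90)).astype(np.uint8)
m=cv2.morphologyEx(m,cv2.MORPH_OPEN,np.ones((3,3)))
for c in cv2.findContours(m,cv2.RETR_CCOMP,1)[0]:
    if len(c)>60: print(cv2.boundingRect(c),ringfit(cal,c[:,0,:],18,32),ringfit(cal,c[:,0,:],0,32))
o=ctrl.get_obs();print(o['eef_pos'])
go([450,-378,60],[1,0])
E
```

```text
clock: 11.28
eef_pos: [448.1, -378.2, 148.1]
tcp_rot: [-0.006, 0.709, 0.705, 0.0]
contact_force: [-0.9, 0.9, -0.4]
grip_width: 0.855
(257, 170, 69, 53) (array([ 453.95741815, -371.28553572,   23.55242583]), np.float64(5.129015616009396)) (array([ 454.28520159, -375.90920131,   25.2302347 ]), np.float64(5.489163530886495))
[ 449.03763834 -377.69465046  151.07974951]
pos [ 449.  -377.7  151.1] off [-0.0063  0.0093  0.6071] mm 91.1
ang [-0.3 -0.4 -0.2] [-0.0046 -0.0067 -0.0037]
ang [ -0.6   0.4 179.8] [-0.0105  0.0072  2.9963]
```

View pics/w12.png

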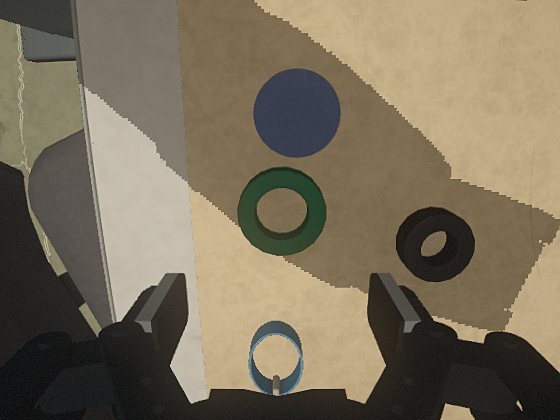

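Run:
```python
from h import *
cal=eyes.get_calibration('wrist')
im=cv2.imread('pics/w12.png').astype(int)
b,g,r=im[...,0],im[...,1],im[...,2]
m=((g>r*1.4)&(g>b*1.05)&(g>25)).astype(np.uint8); m[:150]=0;m[270:]=0;m[:,:220]=0;m[:,340:]=0
m=cv2.morphologyEx(m,cv2.MORPH_CLOSE,np.ones((3,3)))
for c in cv2.findContours(m,cv2.RETR_CCOMP,1)[0]:
    if len(c)>60: print(cv2.boundingRect(c),ringfit(cal,c[:,0,:],18,32),ringfit(cal,c[:,0,:],0,32))
print('reel',plane(cal,(296,112),30),'odd',plane(cal,(435,244),22))
```

```text
(239, 168, 87, 84) (array([ 452.98721322, -373.24429742,   27.40124394]), np.float64(5.907995313817704)) (array([ 453.18930562, -377.97707225,   29.31858837]), np.float64(6.322407144808298))
reel [ 460.42366614 -307.38093079   30.        ] odd [ 563.75916633 -400.50772389   22.        ]
```

Run:
```python
from h import *
cal=eyes.get_calibration('wrist')
im=cv2.imread('pics/w12.png').astype(int)
b,g,r=im[...,0],im[...,1],im[...,2]
m=((g>r*1.4)&(g>b*1.05)&(g>25)).astype(np.uint8); m[:150]=0;m[270:]=0;m[:,:220]=0;m[:,340:]=0
m=cv2.morphologyEx(m,cv2.MORPH_OPEN,np.ones((3,3)))
h=cv2.convexHull(np.argwhere(m)[:,::-1].astype(np.int32))[:,0,:]
print(ringfit(cal,h,18,32),ringfit(cal,h,0,32))
```

```text
(array([ 452.11408623, -376.68754875,   31.04043359]), np.float64(1.6506272439488243)) (array([ 452.25313614, -381.69492588,   33.21315518]), np.float64(1.7685596585495866))
```

```bash
python3 -m jog '{"fingers":[0.7,0.7,0.7,0.7],"offset":[[0,0.015,0.25],[0,0.015,0.5],[0,0.015,0.55],[0,0.015,0.55]],"angular":[[-0.005,-0.006,0],[-0.005,-0.006,0],[-0.005,-0.006,0],[-0.005,-0.006,0]]}'
python3 - <<'E'
from h import *
cal=snap('wrist','w13')
print(plane(cal,(281.5,211),18))
go([452,-377,60],[1,0])
for c in [(452,-377)]:
    print([proj(cal,(c[0]+32*np.cos(a),c[1]+32*np.sin(a),18)).round() for a in (0,np.pi/2,np.pi,-np.pi/2)])
E
```

```text
clock: 11.67
eef_pos: [450.7, -376.3, 68.4]
tcp_rot: [-0.001, 0.708, 0.706, 0.0]
contact_force: [-0.3, -0.2, 1.0]
grip_width: 0.846
[ 452.55733566 -352.250141     18.        ]
pos [ 451.4 -376.9   70.1] off [-0.0004  0.004   0.0674] mm 10.1
ang [ 0.  -0.  -0.2] [ 0.0008 -0.0005 -0.0033]
ang [-0.000e+00 -1.000e-01  1.798e+02] [-7.0000e-04 -1.3000e-03  2.9967e+00]
[array([343., 258.]), array([280., 197.]), array([217., 258.]), array([280., 313.])]
```

View pics/w13.png

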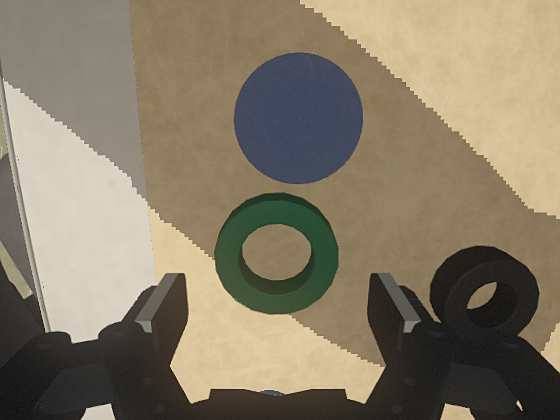

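```bash
python3 -m jog '{"fingers":[0.7,0.7,0.7,0.7,0.7,0.7],"offset":[[-0.002,-0.006,0.1],[-0.002,-0.006,0.2],[-0.002,-0.006,0.3],[-0.002,-0.006,0.37],[-0.002,-0.006,0.374],[-0.002,-0.006,0.374]],"angular":[[0,0,0],[0,0,0],[0,0,0],[0,0,0],[0,0,0],[0,0,0]]}'
python3 -m jog '{"fingers":[0,0,0,0,0],"offset":[[0,0,0],[0,0,0],[0,0,0],[0,0,0],[0,0,0]],"angular":[[0,0,0],[0,0,0],[0,0,0],[0,0,0],[0,0,0]]}' 40
python3 - <<'E'
from h import *
cal=snap('wrist','w14')
go([452,-377,60],[1,0])
E
```

```text
clock: 12.22
eef_pos: [451.1, -377.4, 15.3]
tcp_rot: [0.001, 0.708, 0.706, 0.001]
contact_force: [-0.2, 0.5, 0.6]
grip_width: 0.849
clock: 12.63
eef_pos: [451.9, -378.0, 16.8]
tcp_rot: [0.002, 0.708, 0.706, 0.001]
contact_force: [-0.5, 1.4, 12.0]
grip_width: 0.727
pos [ 451.9 -378.    16.8] off [ 0.0062  0.0019 -0.2878] mm 43.2
ang [ 0.2  0.1 -0.2] [ 0.0037  0.0016 -0.0034]
ang [  0.2  -0.3 179.8] [ 2.5000e-03 -5.8000e-03  2.9966e+00]
```

View pics/w14.png

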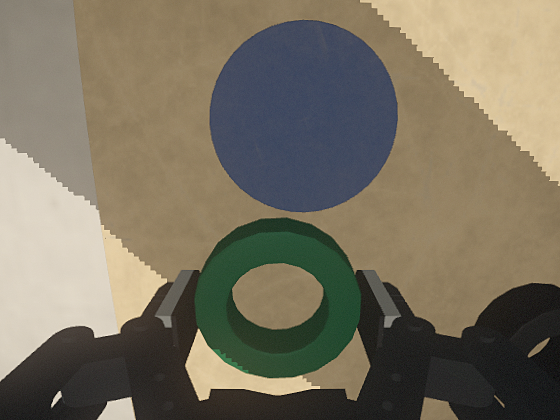

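```bash
python3 -m jog '{"fingers":[0,0,0,0,0],"offset":[[0,0,-0.03],[0,0,-0.1],[0,0,-0.3],[0,0,-0.6],[0,0,-0.8]],"angular":[[0,0,0],[0,0,0],[0,0,0],[0,0,0],[0,0,0]]}'
python3 - <<'E'
from h import *
cal=snap('wrist','w15')
import pickle;pickle.dump(cal,open('w15.pkl','wb'))
print(ctrl.get_obs()['eef_pos'])
E
```

```text
clock: 13.1
eef_pos: [451.4, -377.6, 140.0]
tcp_rot: [0.002, 0.708, 0.706, 0.001]
contact_force: [0.8, -0.3, -1.4]
grip_width: 0.723
[ 453.14183704 -378.7924464   145.86461325]
```

View pics/w15.png

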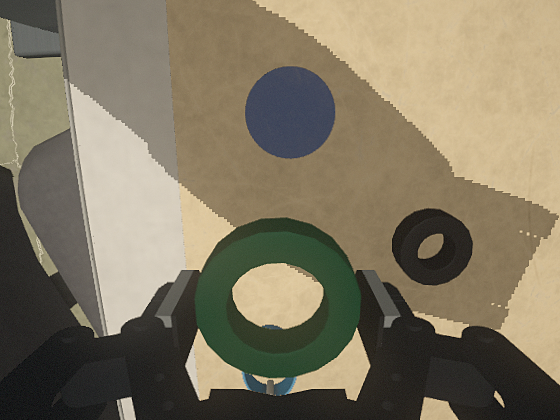

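Run:
```python
from h import *
import pickle
cal=pickle.load(open('w15.pkl','rb')); print(cal['T'][:3,3])
o=ctrl.get_obs();M=rot(o)
for z in (0,1.2,3):   # height of top above TCP
  ctr=lambda a,b:(plane(cal,a,o['eef_pos'][2]+z)+plane(cal,b,o['eef_pos'][2]+z))/2-o['eef_pos']
  print(z,ctr((277,263),(277,331)).round(1),ctr((232,296),(323,296)).round(1),np.linalg.norm(plane(cal,(277,263),o['eef_pos'][2]+z)-plane(cal,(277,331),o['eef_pos'][2]+z)),np.linalg.norm(plane(cal,(232,296),o['eef_pos'][2]+z)-plane(cal,(323,296),o['eef_pos'][2]+z)))
im=cv2.imread('pics/w15.png'); cv2.imwrite('pics/w15c.png',cv2.resize(im[205:390,185:370],None,fx=3,fy=3))
```

```text
[ 450.9404769  -303.49716691  265.58221646]
0 [-2.1  8.7  0. ] [-1.9  9.5  0. ] 27.402700176995413 32.54336499077541
1.2 [-2.1  9.3  1.2] [-1.9 10.2  1.2] 27.128026784525417 32.21716368920039
3 [-2.1 10.3  3. ] [-1.9 11.2  3. ] 26.71601669582042 31.727861736837873
```

View pics/w15c.png

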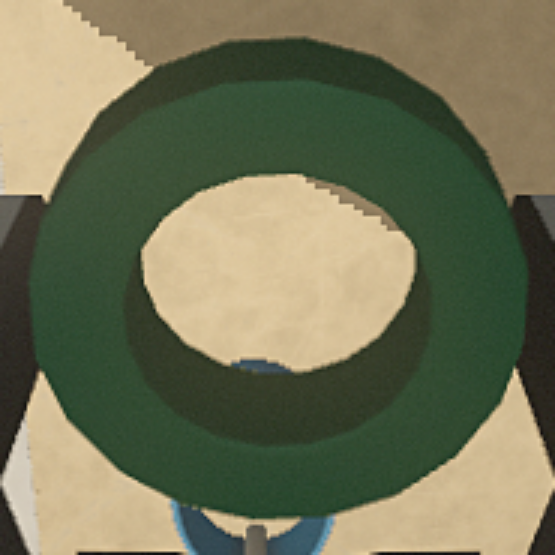

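Run:
```python
from h import *
import pickle
cal=pickle.load(open('w15.pkl','rb'))
cur=eyes.get_calibration('wrist');o=ctrl.get_obs()
tcp=o['eef_pos']-cur['T'][:3,3]+cal['T'][:3,3]; print(tcp)
for z in (-3,0,1.2,3):
  P=lambda a:plane(cal,a,tcp[2]+z)-tcp
  print(z,P((277.5,263.3))[:2],P((277.5,353))[:2],P((226.7,308))[:2],P((328.3,308))[:2])
  print('  out',P((277.5,231.7))[:2],P((277.5,377))[:2])
go([408,-230,336],[1,0])
```

```text
[ 452.07669368 -378.10486487  140.36070431]
-3 [-0.74558945 17.80549276] [ -0.87032137 -21.86599292] [-20.48420961  -0.98662754] [18.89954818 -1.21139785]
  out [-0.7064801  30.21334917] [ -0.90807046 -33.8993866 ]
0 [-0.75472896 19.13449452] [ -0.87654253 -19.60879702] [-20.03152443   0.78205365] [18.43077119  0.56254229]
  out [-0.71653465 31.2520442 ] [ -0.9134084  -31.36064526]
1.2 [-0.75838476 19.66609523] [ -0.87903099 -18.70591865] [-19.85045036   1.48952613] [18.24326039  1.27211834]
  out [-0.72055647 31.6675222 ] [ -0.91554358 -30.34514873]
3 [-0.76386847 20.46349629] [ -0.88276368 -17.35160111] [-19.57883925   2.55073484] [17.9619942   2.33648243]
  out [-0.72658921 32.29073922] [ -0.91874634 -28.82190392]
pos [ 453.1 -378.8  145.9] off [ 0.9829 -0.2912 -1.2769] mm 245.6
ang [ 0.6  0.4 -0.2] [ 0.01    0.006  -0.0035]
ang [  0.6  -0.9 179.8] [ 0.0094 -0.0157  2.9965]
```

```bash
python3 -m jog '{"fingers":[0,0,0,0,0],"offset":[[0.1,-0.05,-0.25],[0.3,-0.1,-0.5],[0.5,-0.2,-0.75],[0.75,-0.28,-1],[0.98,-0.29,-1]],"angular":[[0,0,0],[0,0,0],[0,0,0],[0,0,0],[0,0,0]]}' 
python3 -m jog '{"fingers":[0,0,0,0],"offset":[[1,0,-0.1],[1,0,-0.2],[1,0,-0.27],[1,0,-0.27]],"angular":[[0,0,0],[0,0,0],[0,0,0],[0,0,0]]}' 
python3 -m jog '{"fingers":[0,0,0,0],"offset":[[1,0,0],[1,0,0],[1,0,0],[1,0,0]],"angular":[[0,0,0],[0,0,0],[0,0,0],[0,0,0]]}' 
python3 -m jog '{"fingers":[0,0,0,0],"offset":[[0.7,0,0],[0.7,0,0],[0.7,0,0],[0.7,0,0]],"angular":[[0,0,0],[0,0,0],[0,0,0],[0,0,0]]}'
python3 - <<'E'
from h import *
go([516.7,128.8,200],[1,0])
E
```

```text
clock: 13.57
eef_pos: [410.9, -250.6, 289.5]
tcp_rot: [0.008, 0.709, 0.705, 0.001]
contact_force: [2.0, 0.0, -1.3]
grip_width: 0.725
clock: 13.9
eef_pos: [410.5, -97.3, 330.5]
tcp_rot: [0.008, 0.708, 0.706, 0.002]
contact_force: [-0.2, 0.1, -1.8]
grip_width: 0.724
clock: 14.23
eef_pos: [410.1, 56.2, 330.2]
tcp_rot: [0.008, 0.708, 0.707, 0.002]
contact_force: [0.1, -0.3, -1.5]
grip_width: 0.725
clock: 14.57
eef_pos: [409.1, 166.2, 330.1]
tcp_rot: [0.008, 0.705, 0.709, 0.004]
contact_force: [0.6, 0.1, -1.8]
grip_width: 0.729
pos [409.1 166.2 330.1] off [-0.2474  0.7021  0.8805] mm 173.0
ang [0.9 0.4 0.3] [0.0153 0.0059 0.005 ]
ang [  -0.6    1.4 -179.7] [-0.0092  0.024  -2.9949]
```

```bash
python3 -m jog '{"fingers":[0,0,0,0,0,0,0],"offset":[[-0.1,0.2,0.2],[-0.2,0.4,0.45],[-0.24,0.55,0.65],[-0.247,0.7,0.88],[-0.247,0.7,1],[-0.247,0.7,1],[-0.247,0.7,1]],"angular":[[0.015,0.006,0.005],[0.015,0.006,0.005],[0.015,0.006,0.005],[0.015,0.006,0.005],[0.015,0.006,0.005],[0.015,0.006,0.005],[0.015,0.006,0.005]]}'
python3 - <<'E'
from h import *
snap('wrist','w16')
go([516.7,128.8,108],[1,0])
E
```

```text
clock: 15.15
eef_pos: [516.0, 128.8, 182.7]
tcp_rot: [-0.0, 0.707, 0.707, -0.0]
contact_force: [-0.3, -0.4, -1.7]
grip_width: 0.728
pos [516.4 129.1 183.8] off [-0.002   0.0015  0.5051] mm 75.8
ang [ 0.1 -0.   0. ] [ 0.0011 -0.0005  0.0004]
ang [ 0.0e+00  1.0e-01 -1.8e+02] [ 8.0000e-04  1.7000e-03 -2.9996e+00]
```

View pics/w16.png

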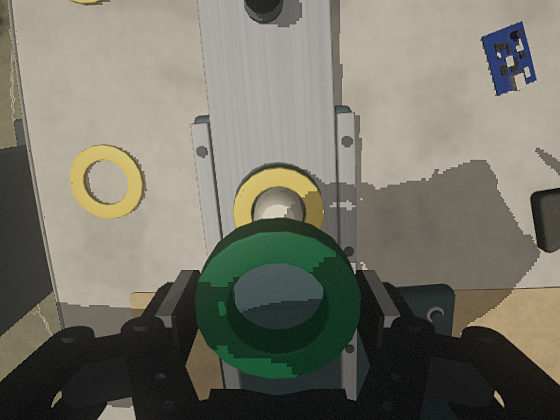

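```bash
python3 -m jog '{"fingers":[0,0,0,0,0,0],"offset":[[-0.002,0.001,0.2],[-0.002,0.001,0.4],[-0.002,0.001,0.55],[-0.002,0.001,0.6],[-0.002,0.001,0.6],[-0.002,0.001,0.6]],"angular":[[0,0,0],[0,0,0],[0,0,0],[0,0,0],[0,0,0],[0,0,0]]}'
python3 - <<'E'
from h import *
snap('wrist','w17')
go([516.7,128.8,80],[1,0])
E
```

```text
clock: 15.7
eef_pos: [517.2, 129.2, 95.7]
tcp_rot: [0.001, 0.707, 0.707, 0.001]
contact_force: [0.1, -0.1, -1.0]
grip_width: 0.724
pos [517.4 129.1  95.8] off [-0.0024 -0.0048  0.1055] mm 15.9
ang [ 0.2 -0.1  0. ] [ 0.0034 -0.0011  0.0005]
ang [ 1.0e-01  3.0e-01 -1.8e+02] [ 1.8000e-03  5.4000e-03 -2.9995e+00]
```

View pics/w17.png

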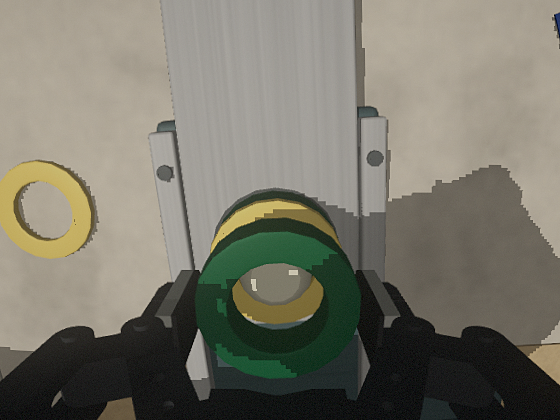

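Aligned. Lower in two stages with force checks.

```bash
python3 -m jog '{"fingers":[0,0,0,0,0,0],"offset":[[-0.003,-0.004,0.03],[-0.003,-0.004,0.05],[-0.003,-0.004,0.07],[-0.003,-0.004,0.09],[-0.003,-0.004,0.11],[-0.003,-0.004,0.11]],"angular":[[0,0,0],[0,0,0],[0,0,0],[0,0,0],[0,0,0],[0,0,0]]}'
python3 - <<'E'
from h import *
snap('wrist','w18')
go([516.7,128.8,75.5],[1,0])
E
```

```text
clock: 16.25
eef_pos: [516.6, 128.7, 78.8]
tcp_rot: [0.001, 0.707, 0.707, 0.001]
contact_force: [-0.3, 0.4, -2.1]
grip_width: 0.725
pos [516.6 128.7  79. ] off [0.0004 0.0003 0.0235] mm 3.5
ang [ 0.2 -0.1  0. ] [ 0.0029 -0.001   0.0006]
ang [ 1.0e-01  3.0e-01 -1.8e+02] [ 1.6000e-03  4.6000e-03 -2.9994e+00]
```

View pics/w18.png

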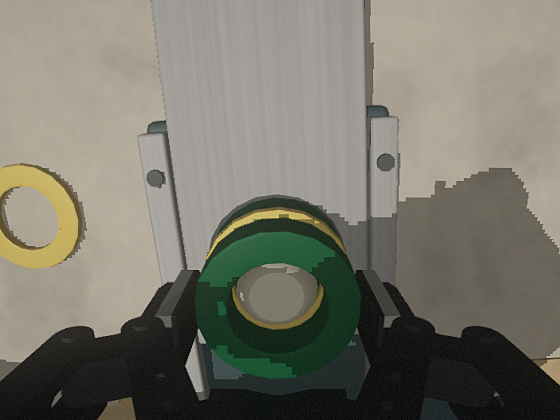

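```bash
python3 -m jog '{"fingers":[0,0,0,0,0.69,0.69,0.69],"offset":[[0,0,0.01],[0,0,0.02],[0,0,0.024],[0,0,0.024],[0,0,0.024],[0,0,0.024],[0,0,0.024]],"angular":[[0,0,0],[0,0,0],[0,0,0],[0,0,0],[0,0,0],[0,0,0],[0,0,0]]}' 
python3 -m jog '{"fingers":[0.69,0.69,0.69,0.69,0.69],"offset":[[0,0,-0.05],[0,0,-0.2],[0,0,-0.4],[0,0,-0.6],[0,0,-0.7]],"angular":[[0,0,0],[0,0,0],[0,0,0],[0,0,0],[0,0,0]]}'
python3 - <<'E'
from h import *
cal=snap('wrist','w19')
import pickle;pickle.dump(cal,open('w19.pkl','wb'))
snap('side','d19',(250,180,350,280,5))
snap('scene','s19',(180,160,320,290,4))
go([507,270,120],[1,0])
E
```

```text
clock: 16.88
eef_pos: [516.8, 128.7, 75.6]
tcp_rot: [0.001, 0.707, 0.707, 0.002]
contact_force: [1.1, 0.5, -0.7]
grip_width: 0.844
clock: 17.3
eef_pos: [516.9, 128.9, 184.2]
tcp_rot: [0.001, 0.707, 0.707, 0.003]
contact_force: [-1.0, -0.6, 0.0]
grip_width: 0.85
pos [516.8 128.6 181.8] off [ 0.9422 -0.0671  0.4134] mm 154.7
ang [ 0.3 -0.1  0. ] [ 0.0051 -0.0015  0.0002]
ang [ 1.0e-01  5.0e-01 -1.8e+02] [ 2.4000e-03  8.0000e-03 -2.9998e+00]
```

View pics/w19.png

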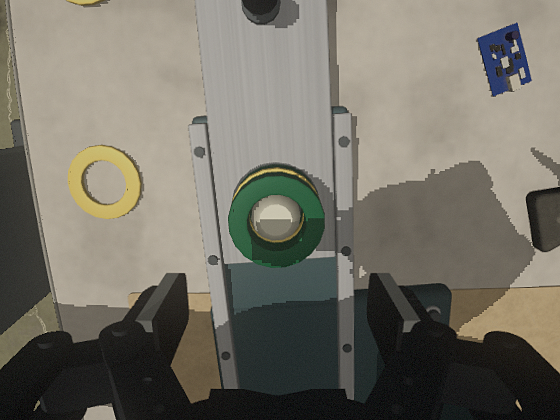

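View pics/s19.png

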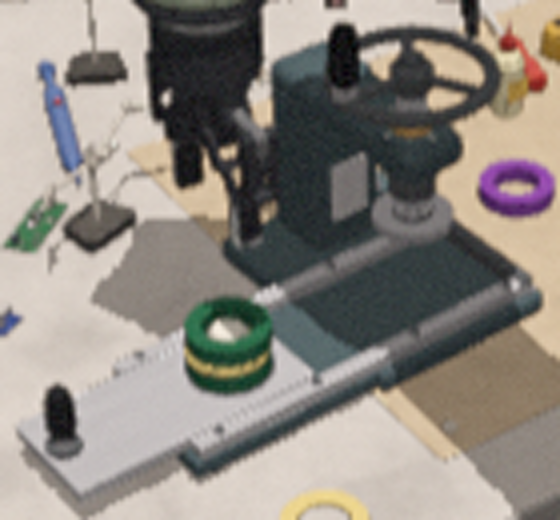

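Run:
```python
from h import *
import pickle
cal=pickle.load(open('w19.pkl','rb'))
im=cv2.imread('pics/w19.png').astype(int)
b,g,r=im[...,0],im[...,1],im[...,2]
m=((g>r*1.4)&(g>b*1.05)&(g>25)).astype(np.uint8); m[:165]=0;m[270:]=0;m[:,:222]=0;m[:,330:]=0
m=cv2.morphologyEx(m,cv2.MORPH_OPEN,np.ones((3,3)))
h=cv2.convexHull(np.argwhere(m)[:,::-1].astype(np.int32))[:,0,:]
for z in (76.5,82): print(ringfit(cal,h,z,32))
print('handle top',plane(cal,(261,8),86))
cv2.imwrite('pics/w19c.png',cv2.resize(cv2.imread('pics/w19.png')[155:275,220:335],None,fx=5,fy=5,interpolation=cv2.INTER_CUBIC))
```

```text
(array([516.43009549, 128.80640653,  31.43121335]), np.float64(0.2074510233894122))
(array([516.41941036, 130.54128548,  30.69093559]), np.float64(0.2025648097684909))
handle top [508.2803713 254.9704082  86.       ]
```

View pics/w19c.png

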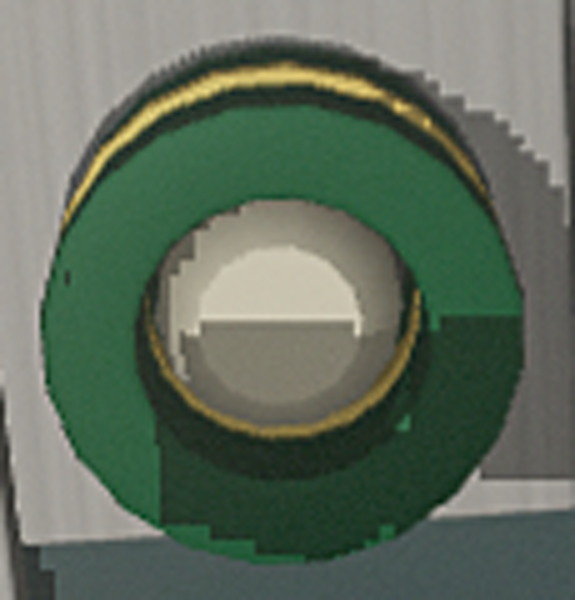

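View pics/d19.png

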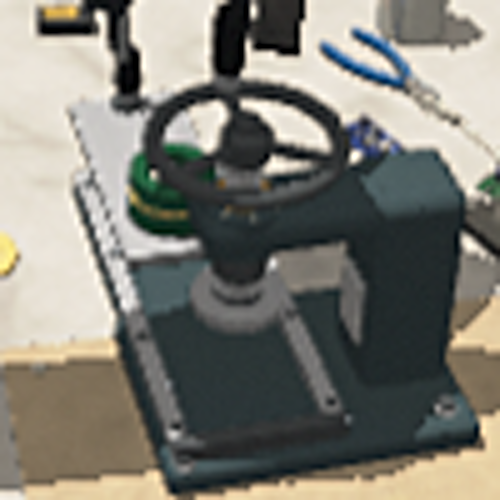

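```bash
python3 -m jog '{"fingers":[0.3,0.3,0.3,0.3,0.3,0.3],"offset":[[0.3,-0.02,0],[0.6,-0.04,0.05],[0.933,-0.065,0.2],[0.933,-0.065,0.345],[0.933,-0.065,0.345],[0.933,-0.065,0.345]],"angular":[[0,0,0],[0,0,0],[0,0,0],[0,0,0],[0,0,0],[0,0,0]]}'
python3 - <<'E'
from h import *
cal=snap('wrist','w20')
go([506.8,268.5,72],[1,0])
for P in [(506.8,268.5,86),(506.8,268.5,44)]: print(proj(cal,P))
E
```

```text
clock: 17.95
eef_pos: [506.1, 269.0, 128.5]
tcp_rot: [0.001, 0.706, 0.708, 0.001]
contact_force: [0.5, -0.8, 0.4]
grip_width: 0.648
pos [507.  268.1 129.7] off [ 0.0025 -0.0029  0.3843] mm 57.7
ang [ 0.2 -0.   0. ] [ 0.004  -0.0004  0.0005]
ang [   0.     0.4 -180. ] [ 6.0000e-04  6.3000e-03 -2.9995e+00]
[279.0035165 263.7342103]
[278.56863916 234.91999124]
```

View pics/w20.png

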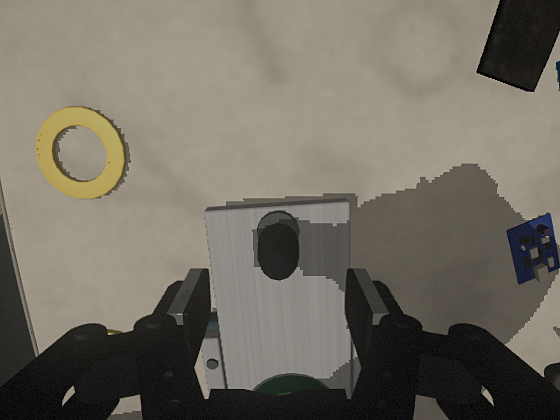

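```bash
python3 -m jog '{"fingers":[0.3,0.3,0.3,0.3,0.3],"offset":[[0.002,-0.002,0.1],[0.002,-0.002,0.25],[0.002,-0.002,0.36],[0.002,-0.002,0.38],[0.002,-0.002,0.38]],"angular":[[0,0,0],[0,0,0],[0,0,0],[0,0,0],[0,0,0]]}' 
python3 -m jog '{"fingers":[-0.8,-0.8,-0.8,-0.8,-0.8],"offset":[[0,0,0],[0,0,0],[0,0,0],[0,0,0],[0,0,0]],"angular":[[0,0,0],[0,0,0],[0,0,0],[0,0,0],[0,0,0]]}' 20
python3 - <<'E'
from h import *
go([517,119,72],[1,0]);go([518.8,96.5,72],[1,0])
E
```

```text
clock: 18.42
eef_pos: [507.2, 267.4, 72.8]
tcp_rot: [0.001, 0.707, 0.707, 0.001]
contact_force: [-0.2, 1.0, 0.5]
grip_width: 0.649
clock: 18.83
eef_pos: [506.6, 267.3, 73.9]
tcp_rot: [0.001, 0.707, 0.707, 0.001]
contact_force: [-8.6, -2.4, 13.6]
grip_width: 0.25
pos [506.6 267.3  73.9] off [-0.9884  0.0697  0.0135] mm 148.6
ang [ 0.2  0.  -0. ] [ 0.003   0.0007 -0.0006]
ang [ 1.0e-01 -3.0e-01  1.8e+02] [ 1.0000e-03 -4.8000e-03  2.9994e+00]
pos [506.6 267.3  73.9] off [-1.1384  0.0818  0.0136] mm 171.2
ang [ 0.2  0.  -0. ] [ 0.003   0.0007 -0.0006]
ang [ 1.0e-01 -3.0e-01  1.8e+02] [ 1.0000e-03 -4.8000e-03  2.9994e+00]
```

```bash
python3 -m jog '{"fingers":[-0.8,-0.8,-0.8,-0.8,-0.8,-0.8,-0.8,-0.8],"offset":[[-0.08,0.005,0],[-0.2,0.014,0],[-0.35,0.024,0],[-0.5,0.035,0],[-0.65,0.045,0],[-0.8,0.056,0],[-0.92,0.065,0],[-0.98,0.07,0]],"angular":[[0,0,0],[0,0,0],[0,0,0],[0,0,0],[0,0,0],[0,0,0],[0,0,0],[0,0,0]]}'
python3 - <<'E'
from h import *
go([518.8,96.5,73],[1,0])
E
```

```text
clock: 19.5
eef_pos: [516.9, 118.2, 74.3]
tcp_rot: [0.001, 0.708, 0.706, 0.001]
contact_force: [-2.7, 2.4, -6.3]
grip_width: 0.252
pos [516.9 118.2  74.3] off [-0.1447  0.0128  0.0089] mm 21.8
ang [ 0.2  0.1 -0.1] [ 0.0026  0.0012 -0.0022]
ang [ 1.000e-01 -2.000e-01  1.799e+02] [ 2.0000e-03 -4.1000e-03  2.9978e+00]
```

```bash
python3 -m jog '{"fingers":[-0.8,-0.8,-0.8,-0.8,-0.8],"offset":[[-0.05,0.003,0.003],[-0.1,0.007,0.003],[-0.125,0.009,0.003],[-0.14,0.01,0.003],[-0.145,0.01,0.003]],"angular":[[0,0,0],[0,0,0],[0,0,0],[0,0,0],[0,0,0]]}'
python3 - <<'E'
from h import *
print(ctrl.get_obs()['contact_force'],ctrl.get_obs()['eef_pos'])
snap('side','d21',(250,170,350,270,5))
E
```

```text
clock: 19.92
eef_pos: [518.4, 97.4, 74.2]
tcp_rot: [0.001, 0.708, 0.707, 0.001]
contact_force: [-4.6, 8.8, 3.7]
grip_width: 0.248
[-4.58789379  8.77885556  3.70176465] [518.36010286  97.43807294  74.17014502]
```

View pics/d21.png

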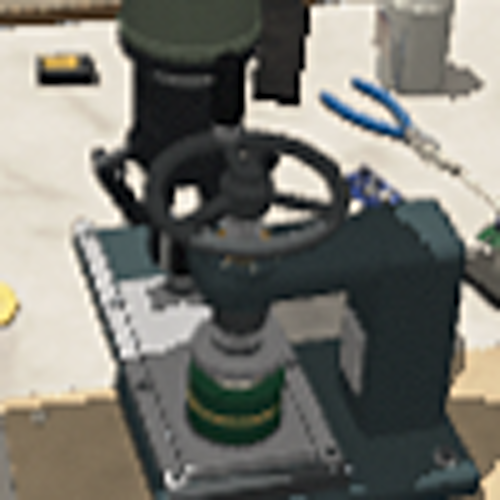

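```bash
python3 -m jog '{"fingers":[-0.8,-0.8,-0.8],"offset":[[-0.01,0.001,0],[-0.02,0.001,0],[-0.02,0.001,0]],"angular":[[0,0,0],[0,0,0],[0,0,0]]}'
```

```text
clock: 20.22
eef_pos: [518.4, 97.3, 74.3]
tcp_rot: [-0.0, 0.707, 0.708, 0.003]
contact_force: [-5.0, 14.6, -4.1]
grip_width: 0.246
```

```bash
python3 -m jog '{"fingers":[0.2,0.2,0.2,0.2,0.2,0.2,0.2],"offset":[[0,0,0],[0,0,0],[0,0,0],[0,0,-0.15],[0,0,-0.35],[0,0,-0.55],[0,0,-0.6]],"angular":[[0,0,0],[0,0,0],[0,0,0],[0,0,0],[0,0,0],[0,0,0],[0,0,0]]}' 20
python3 - <<'E'
from h import *
o=ctrl.get_obs();print(o['qpos'].round(2),o['grip_width'])
snap('wrist','w22')
E
```

```text
clock: 20.8
eef_pos: [519.2, 97.1, 168.1]
tcp_rot: [0.001, 0.707, 0.707, 0.004]
contact_force: [1.1, 0.0, 1.3]
grip_width: 0.601
[-0.03  0.77 -0.4   1.76  0.43  0.69 -0.66] 0.6006899119800414
```

View pics/w22.png

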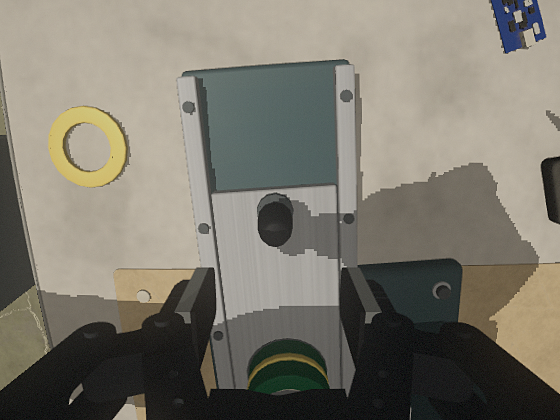

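```bash
python3 -m jog '{"fingers":[0.2,0.2,0.2,0.2,0.2,0.2,0.2],"offset":[[0,0,0],[0,0,0],[0,0,0],[0,0,0],[0,0,0],[0,0,0],[0,0,0]],"angular":[[0,-0.11,0],[0,-0.22,0],[0,-0.33,0],[0,-0.44,0],[0,-0.55,0],[0,-0.66,0],[0,-0.72,0]]}'
python3 - <<'E'
from h import *
o=ctrl.get_obs();print(o['qpos'].round(2),rot(o).round(2))
cal=snap('wrist','w23')
import pickle;pickle.dump(cal,open('w23.pkl','wb'))
E
```

```text
clock: 21.43
eef_pos: [519.0, 98.7, 166.7]
tcp_rot: [0.264, 0.657, 0.657, -0.258]
contact_force: [-0.5, 0.7, -0.0]
grip_width: 0.599
[-0.58  0.96  0.    1.56  0.67  1.19 -1.02] [[ 0.    1.    0.01]
 [ 0.73  0.   -0.69]
 [-0.69  0.01 -0.73]]
```

View pics/w23.png

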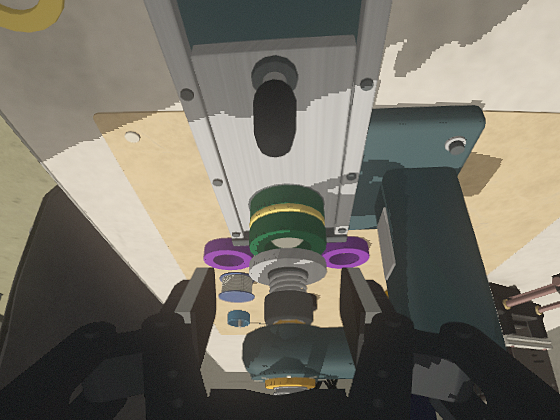

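Run:
```python
import cv2
im=cv2.imread('pics/w23.png')[170:330,220:360]
cv2.imwrite('pics/w23c.png',cv2.resize(im,None,fx=5,fy=5,interpolation=cv2.INTER_CUBIC)[:, :][:800])
cv2.imwrite('pics/w23c.png',cv2.resize(cv2.flip(cv2.imread('pics/w23.png')[175:295,235:345],-1),None,fx=5,fy=5,interpolation=cv2.INTER_CUBIC))
```

```text
(no output)
```

View pics/w23c.png

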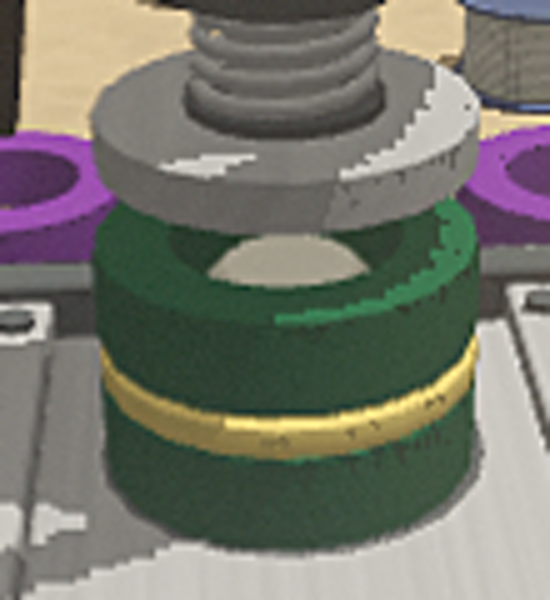

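```bash
cat >> h.py <<'E'
TH=np.linspace(0,2*np.pi,721)
def front(cal,c,z,r):
    p=np.array([proj(cal,(c[0]+r*np.cos(t),c[1]+r*np.sin(t),z)) for t in TH]); return p[:,1].min(),p[:,0].min(),p[:,0].max()
def footh(cal,rows,edges,rfoot,x=516+12,y=-41):
    """rows: dict height->row of front edges r=32 ; edges: (left,right) cols of stack top edge; rfoot: row of foot's front lower edge"""
    def f(p):
        e=[front(cal,p[:2],p[2]+h,32)[0]-r for h,r in rows.items()]
        a=front(cal,p[:2],p[2]+42,32); return e+[a[1]-edges[0],a[2]-edges[1]]
    s=least_squares(f,[x,y,34.5],diff_step=1e-4)
    g=least_squares(lambda q:[front(cal,s.x[:2],s.x[2]+q[0],31)[0]-rfoot],[50],diff_step=1e-3)
    return s.x,s.fun,g.x[0]
E
python3 - <<'E'
from h import *
import pickle
cal=pickle.load(open('w23.pkl','rb'))
Y=lambda y:294.5-(y+.5)/5; X=lambda x:344.5-(x+.5)/5
print(footh(cal,{0:Y(548),18:Y(460),24:Y(418),42:Y(323)},(X(479),X(94)),Y(235)))
print(footh(cal,{0:Y(548),18:Y(460),24:Y(418),42:Y(323)},(X(479),X(94)),Y(230)))
E
```

```text
(array([528.29480279, -45.39911435,  32.903766  ]), array([-0.17768226,  0.90534381, -1.00790907,  0.27362098,  0.05790089,
       -0.05781308]), np.float64(56.066430545502726))
(array([528.29480279, -45.39911435,  32.903766  ]), array([-0.17768226,  0.90534381, -1.00790907,  0.27362098,  0.05790089,
       -0.05781308]), np.float64(56.886837829998306))
```

```bash
python3 -m jog '{"fingers":[0.1,0.1,0.1,0.1,0.1,0.1,0.1],"offset":[[-0.15,0.02,-0.12],[-0.3,0.04,-0.23],[-0.45,0.06,-0.35],[-0.6,0.06,-0.46],[-0.7,0.06,-0.54],[-0.7,0.06,-0.54],[-0.7,0.06,-0.54]],"angular":[[0,0.11,0],[0,0.22,0],[0,0.33,0],[0,0.44,0],[0,0.55,0],[0,0.66,0],[0,0.72,0]]}'
python3 - <<'E'
from h import *
go([528,15,340],[1,0])
E
```

```text
clock: 22.07
eef_pos: [527.9, 76.6, 298.6]
tcp_rot: [0.004, 0.707, 0.707, 0.005]
contact_force: [-0.0, -0.5, -0.5]
grip_width: 0.554
pos [527.9  76.6 298.6] off [-0.4105  0.0037 -0.2768] mm 74.3
ang [ 0.7 -0.1  0.1] [ 0.0111 -0.0011  0.001 ]
ang [ 1.000e-01  1.000e+00 -1.799e+02] [ 1.8000e-03  1.7500e-02 -2.9989e+00]
```

```bash
python3 -m jog '{"fingers":[0.1,0.1,0.1,0.1,0.1],"offset":[[-0.05,0,-0.2],[-0.25,0,-0.28],[-0.41,0,-0.28],[-0.41,0,-0.28],[-0.41,0,-0.28]],"angular":[[0.011,0,0],[0.011,0,0],[0.011,0,0],[0.011,0,0],[0.011,0,0]]}'
python3 - <<'E'
from h import *
cal=snap('wrist','w24')
import pickle;pickle.dump(cal,open('w24.pkl','wb'))
go([528,15,256],[1,0])
for P in [(528,15,279),(528,-43,235),(528,-43,220)]: print(proj(cal,P))
E
```

```text
clock: 22.48
eef_pos: [527.5, 13.5, 340.5]
tcp_rot: [0.0, 0.708, 0.706, 0.001]
contact_force: [0.2, 0.9, -0.1]
grip_width: 0.548
pos [527.4  14.7 340.4] off [0.001  0.0032 0.5626] mm 84.4
ang [ 0.  -0.1 -0. ] [ 0.0008 -0.0015 -0.0002]
ang [-1.0e-01 -1.0e-01  1.8e+02] [-2.4000e-03 -1.3000e-03  2.9998e+00]
[278.44359378 245.80272059]
[278.3170491  301.20494991]
[278.24957697 290.94934518]
```

View pics/w24.png

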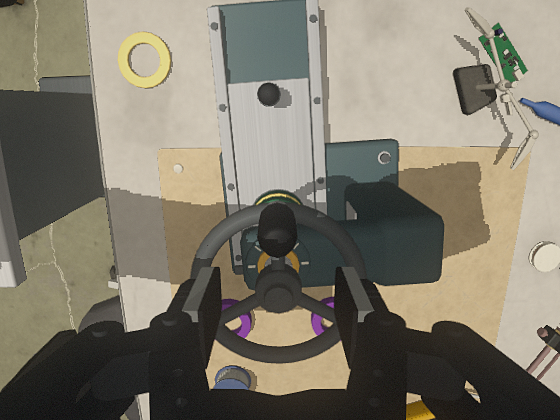

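Run:
```python
import cv2
im=cv2.imread('pics/w24.png')[190:370,185:370]
im=cv2.convertScaleAbs(im,alpha=2.2)
cv2.imwrite('pics/w24c.png',cv2.resize(im,None,fx=3.3,fy=3.3,interpolation=cv2.INTER_CUBIC))
```

```text
(no output)
```

View pics/w24c.png

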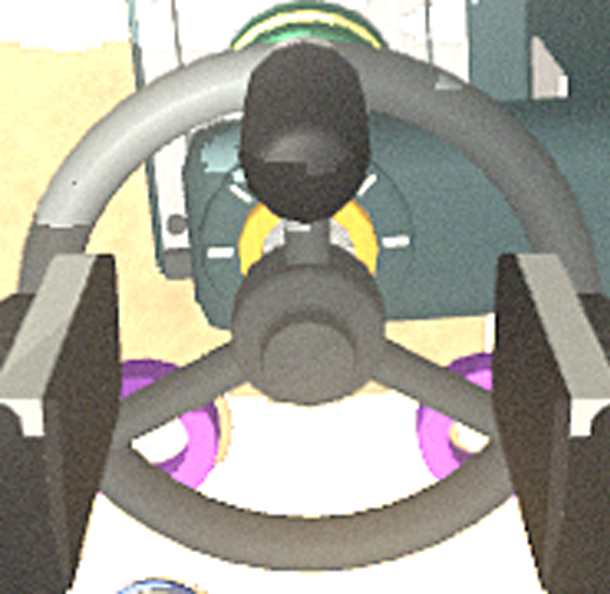

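Run:
```python
from h import *
import pickle
cal=pickle.load(open('w24.pkl','rb'))
for z in (279,274): print(z,plane(cal,(278,256.7),z))
# top-edge of silhouette = far bottom; left/right widths
print(plane(cal,(279,299),235)); 
for p in ((185+240/3.3,235),(185+370/3.3,235)): print(plane(cal,p,275))
# rim centre: left/right/top/bottom outer
a=plane(cal,(185+310/3.3,190+40/3.3),225);b=plane(cal,(185+310/3.3,190+570/3.3),225);print(a,b,(a+b)/2)
```

```text
279 [527.75334746   8.72751567 279.        ]
274 [527.76246747   6.63356642 274.        ]
[528.47397842 -41.28317391 235.        ]
[516.83713471  19.71741355 275.        ]
[538.10459257  19.6656966  275.        ]
[528.53846249  25.15366921 225.        ] [ 528.43580802 -102.21190401  225.        ] [528.48713526 -38.5291174  225.        ]
```

```bash
python3 -m jog '{"fingers":[0,0,0,0,0,0],"offset":[[0.015,0.001,0.1],[0.018,0.001,0.3],[0.018,0.001,0.5],[0.018,0.001,0.56],[0.018,0.001,0.563],[0.018,0.001,0.563]],"angular":[[0,0,0],[0,0,0],[0,0,0],[0,0,0],[0,0,0],[0,0,0]]}'
python3 -m jog '{"fingers":[-0.9,-0.9,-0.9,-0.9,-0.9],"offset":[[0,0,0],[0,0,0],[0,0,0],[0,0,0],[0,0,0]],"angular":[[0,0,0],[0,0,0],[0,0,0],[0,0,0],[0,0,0]]}' 20
python3 - <<'E'
from h import *
cal=snap('wrist','w25')
o=ctrl.get_obs();print(o['eef_pos'],o['qpos'].round(2),o['contact_force'])
E
```

```text
clock: 23.03
eef_pos: [527.9, 18.1, 256.7]
tcp_rot: [-0.0, 0.707, 0.707, 0.001]
contact_force: [0.9, -0.9, 1.3]
grip_width: 0.497
clock: 23.45
eef_pos: [528.7, 18.5, 258.2]
tcp_rot: [0.001, 0.707, 0.707, 0.002]
contact_force: [-0.2, 1.1, 9.0]
grip_width: 0.256
[528.66527181  18.50463581 258.20042515] [ 0.1   0.64 -0.35  1.64  0.26  0.91 -0.35] [-0.11371131  0.71672974  8.01326662]
```

View pics/w25.png

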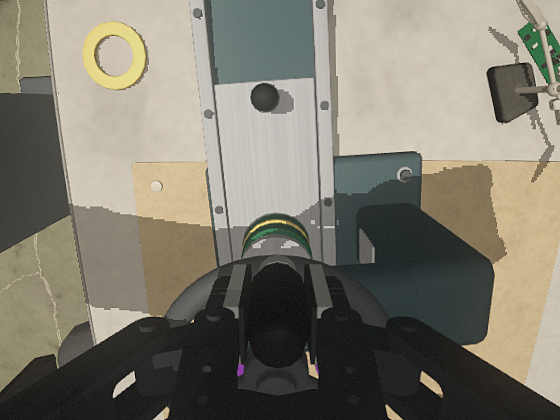

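```bash
python3 -m jog '{"fingers":[-0.9,-0.9,-0.9,-0.9,-0.9],"offset":[[-0.019,0.12,0.004],[-0.074,0.227,0.008],[-0.159,0.313,0.012],[-0.267,0.368,0.016],[-0.387,0.387,0.02]],"angular":[[0,0,0],[0,0,0],[0,0,0],[0,0,0],[0,0,0]]}'
python3 - <<'E'
from h import *
o=ctrl.get_obs();p=o['eef_pos'];d=p[:2]-[528.5,-40.2]
print(p,np.hypot(*d),np.degrees(np.arctan2(d[0],d[1])),o['contact_force'],o['grip_width'])
E
```

```text
clock: 23.92
eef_pos: [586.5, -39.9, 255.7]
tcp_rot: [-0.0, 0.707, 0.707, 0.002]
contact_force: [-18.1, 2.1, 3.7]
grip_width: 0.255
[586.5329304  -39.85759044 255.71254118] 58.03394054637347 89.66194374614003 [-18.11548182   2.14768322   3.72587017] 0.2554617580383314
```

```bash
python3 -m jog '{"fingers":[-0.9,-0.9,-0.9,-0.9,-0.9],"offset":[[-0.121,-0.029,0.004],[-0.229,-0.084,0.008],[-0.315,-0.169,0.012],[-0.37,-0.277,0.016],[-0.389,-0.397,0.02]],"angular":[[0,0,0],[0,0,0],[0,0,0],[0,0,0],[0,0,0]]}'
python3 - <<'E'
from h import *
o=ctrl.get_obs();p=o['eef_pos'];d=p[:2]-[527.5,-40.2]
print(p,np.hypot(*d),np.degrees(np.arctan2(d[0],d[1])),o['contact_force'],o['grip_width'])
E
```

```text
clock: 24.33
eef_pos: [526.6, -98.0, 252.9]
tcp_rot: [-0.001, 0.707, 0.707, 0.003]
contact_force: [1.6, 17.2, -8.0]
grip_width: 0.251
[526.63580068 -97.95212756 252.8528117 ] 57.758593108322124 -179.1426934274099 [ 1.64845511 17.17641853 -8.0090814 ] 0.2509370433903765
```

```bash
python3 -m jog '{"fingers":[-0.9,-0.9,-0.9,-0.9,-0.9],"offset":[[0.027,-0.117,0.006],[0.082,-0.225,0.01],[0.167,-0.31,0.014],[0.275,-0.365,0.018],[0.395,-0.384,0.022]],"angular":[[0,0,0],[0,0,0],[0,0,0],[0,0,0],[0,0,0]]}'
python3 - <<'E'
from h import *
o=ctrl.get_obs();p=o['eef_pos'];d=p[:2]-[527,-38.8]
print(p,np.hypot(*d),np.degrees(np.arctan2(d[0],d[1])),o['contact_force'],o['grip_width'])
E
```

```text
clock: 24.75
eef_pos: [469.4, -38.5, 250.3]
tcp_rot: [0.001, 0.707, 0.707, 0.004]
contact_force: [22.0, -2.9, -19.5]
grip_width: 0.253
[469.39290924 -38.47236585 250.33100551] 57.608022446245265 -89.6741399175069 [ 22.00829101  -2.86560506 -19.47472872] 0.253397724251132
```

```bash
python3 -m jog '{"fingers":[-0.9,-0.9,-0.9,-0.9,-0.9],"offset":[[0.115,0.026,0.014],[0.219,0.079,0.018],[0.303,0.163,0.022],[0.356,0.267,0.026],[0.375,0.384,0.03]],"angular":[[0,0,0],[0,0,0],[0,0,0],[0,0,0],[0,0,0]]}'
python3 - <<'E'
from h import *
o=ctrl.get_obs();p=o['eef_pos'];d=p[:2]-[527,-38.8]
print(p,np.hypot(*d),np.degrees(np.arctan2(d[0],d[1])),o['contact_force'],o['grip_width'])
cal=snap('wrist','w26')
snap('side','d26',(250,170,350,270,5))
E
```

```text
clock: 25.17
eef_pos: [527.4, 18.6, 247.3]
tcp_rot: [0.001, 0.707, 0.707, 0.004]
contact_force: [-1.9, -7.7, -2.8]
grip_width: 0.253
[527.41056181  18.60745163 247.28007697] 57.40891972637699 0.4097561765466799 [-1.8921225  -7.71032226 -2.76359821] 0.25260226020927135
```

View pics/w26.png

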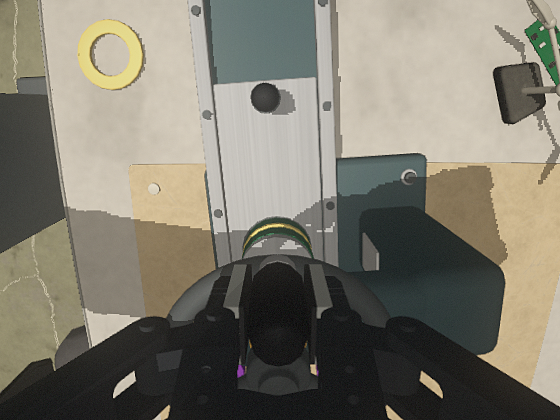

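View pics/d26.png

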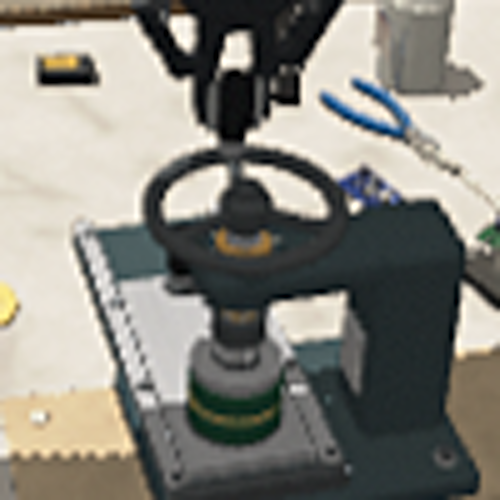

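```bash
python3 -m jog '{"fingers":[0.1,0.1,0.1,0.1,0.1,0.1,0.1,0.1],"offset":[[0,0,0],[0,0,0],[0,0,0],[0,0,-0.1],[0,0,-0.25],[0.1,0,-0.4],[0.35,0,-0.4],[0.5,0,-0.4]],"angular":[[0,0,0],[0,0,0],[0,0,0],[0,0,0],[0,0,0],[0,0,0],[0,0,0],[0,0,0]]}'
python3 - <<'E'
from h import *
go([519,98.5,167],[1,0])
E
```

```text
clock: 25.93
eef_pos: [528.5, 95.4, 309.0]
tcp_rot: [0.002, 0.707, 0.707, 0.006]
contact_force: [-1.1, 2.0, -0.5]
grip_width: 0.549
pos [528.5  95.4 309. ] off [ 0.0147 -0.0743  0.9459] mm 142.3
ang [ 0.7 -0.4  0. ] [ 0.0108 -0.0061  0.0002]
ang [   0.6    1.  -180. ] [ 0.0096  0.017  -2.9997]
```

```bash
python3 -m jog '{"fingers":[0.2,0.2,0.2,0.2,0.2,0.2,0.2,0.2,0.2],"offset":[[0.01,-0.07,0.15],[0.015,-0.07,0.35],[0.015,-0.07,0.6],[0.015,-0.07,0.8],[0.015,-0.07,0.94],[0.015,-0.07,0.946],[0.015,-0.07,0.946],[0.015,-0.07,0.946],[0.015,-0.07,0.946]],"angular":[[0,-0.11,0],[0,-0.22,0],[0,-0.33,0],[0,-0.44,0],[0,-0.55,0],[0,-0.66,0],[0,-0.72,0],[0,-0.72,0],[0,-0.72,0]]}'
python3 - <<'E'
from h import *
cal=snap('wrist','w27')
import pickle;pickle.dump(cal,open('w27.pkl','wb'))
cv2.imwrite('pics/w27c.png',cv2.resize(cv2.flip(cv2.imread('pics/w27.png')[175:295,235:345],-1),None,fx=5,fy=5,interpolation=cv2.INTER_CUBIC))
E
```

```text
clock: 26.68
eef_pos: [519.5, 98.7, 166.8]
tcp_rot: [0.261, 0.66, 0.657, -0.254]
contact_force: [0.8, -0.3, -0.1]
grip_width: 0.597
```

View pics/w27c.png

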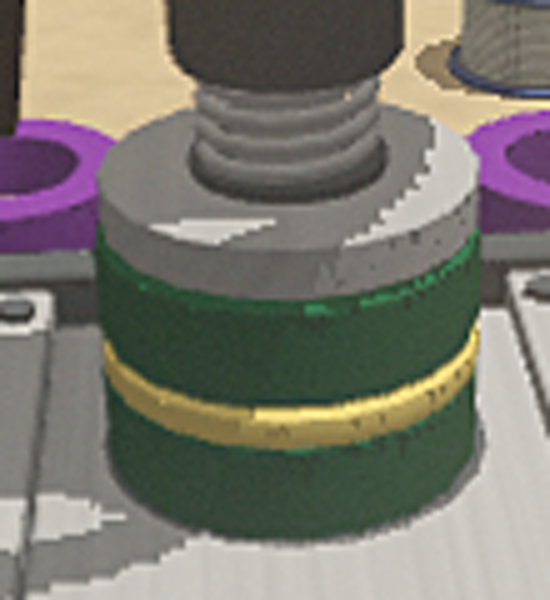

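Run:
```python
from h import *
import pickle
cal=pickle.load(open('w27.pkl','rb'))
im=cv2.flip(cv2.imread('pics/w27.png')[175:295,235:345],-1)
cv2.imwrite('pics/w27d.png',cv2.resize(im[45:95,30:85],None,fx=12,fy=12,interpolation=cv2.INTER_NEAREST))
Y=lambda y:294.5-(y+.5)/5; X=lambda x:344.5-(x+.5)/5
for yf in (297,300,303): print(footh(cal,{0:Y(540),18:Y(449),24:Y(408),42:Y(312)},(X(479),X(98)),Y(yf)))
# contact would be at
s=footh(cal,{0:Y(540),18:Y(449),24:Y(408),42:Y(312)},(X(479),X(98)),Y(300))[0]
for h in (41,42,44): print(h,(294.5-front(cal,s[:2],s[2]+h,31)[0])*5,(294.5-front(cal,s[:2],s[2]+h,32)[0])*5)
```

```text
(array([528.23725965, -46.05692254,  32.56774261]), array([ 0.40626373,  0.73725462, -1.02580441, -0.08986041, -0.22475079,
        0.22451833]), np.float64(44.13803450844527))
(array([528.23725965, -46.05692254,  32.56774261]), array([ 0.40626373,  0.73725462, -1.02580441, -0.08986041, -0.22475079,
        0.22451833]), np.float64(43.62049538145727))
(array([528.23725965, -46.05692254,  32.56774261]), array([ 0.40626373,  0.73725462, -1.02580441, -0.08986041, -0.22475079,
        0.22451833]), np.float64(43.10202046536745))
41 315.60731186034775 318.7099935730433
42 309.8585273388096 312.94930203484853
44 298.30066917709144 301.36727890961754
```

View pics/w27d.png

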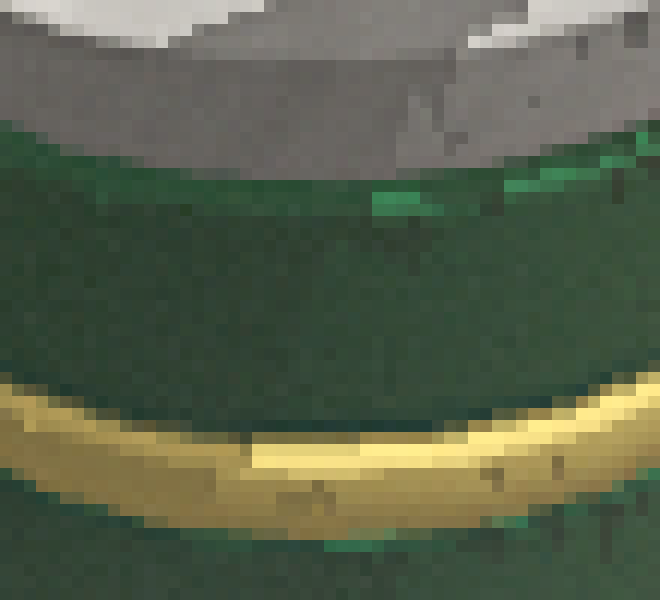

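```bash
python3 -m jog '{"fingers":[0.1,0.1,0.1,0.1,0.1,0.1,0.1],"offset":[[-0.15,0.02,-0.12],[-0.3,0.04,-0.23],[-0.45,0.06,-0.35],[-0.6,0.06,-0.46],[-0.7,0.06,-0.54],[-0.7,0.06,-0.54],[-0.7,0.06,-0.54]],"angular":[[0,0.11,0],[0,0.22,0],[0,0.33,0],[0,0.44,0],[0,0.55,0],[0,0.66,0],[0,0.72,0]]}'
python3 - <<'E'
from h import *
go([528,17.7,310],[1,0]);go([528,17.7,246],[1,0])
E
```

```text
clock: 27.32
eef_pos: [528.1, 72.6, 301.8]
tcp_rot: [0.002, 0.709, 0.705, 0.013]
contact_force: [-0.3, -0.3, -1.3]
grip_width: 0.553
pos [528.1  72.6 301.8] off [-0.365   0.0031 -0.06  ] mm 55.5
ang [ 1.1 -0.9 -0.4] [ 0.0191 -0.0147 -0.0061]
ang [ -1.4  -1.8 179.6] [-0.0231 -0.03    2.9937]
pos [528.1  72.6 301.8] off [-0.3716 -0.0054  0.3665] mm 78.3
ang [ 1.1 -0.9 -0.4] [ 0.0191 -0.0147 -0.0061]
ang [ -1.4  -1.8 179.6] [-0.0231 -0.03    2.9937]
```

```bash
python3 -m jog '{"fingers":[0,0,0,0,0,0,0],"offset":[[-0.15,0.002,-0.03],[-0.36,0.003,-0.03],[-0.366,0,0],[-0.368,-0.002,0.12],[-0.37,-0.004,0.28],[-0.37,-0.005,0.366],[-0.37,-0.005,0.366]],"angular":[[0.019,-0.015,-0.006],[0.019,-0.015,-0.006],[0.019,-0.015,-0.006],[0.019,-0.015,-0.006],[0.019,-0.015,-0.006],[0.019,-0.015,-0.006],[0.019,-0.015,-0.006]]}'
python3 - <<'E'
from h import *
snap('wrist','w28')
go([528,17.7,246],[1,0])
E
```

```text
clock: 27.9
eef_pos: [527.3, 16.6, 245.2]
tcp_rot: [-0.0, 0.708, 0.706, -0.0]
contact_force: [0.5, -0.1, -0.3]
grip_width: 0.497
pos [527.8  16.9 246.6] off [0.0054 0.0015 0.004 ] mm 1.0
ang [ 0.1  0.  -0.1] [ 0.0009  0.0001 -0.0018]
ang [ 0.000e+00 -1.000e-01  1.799e+02] [ 1.0000e-04 -1.4000e-03  2.9982e+00]
```

View pics/w28.png

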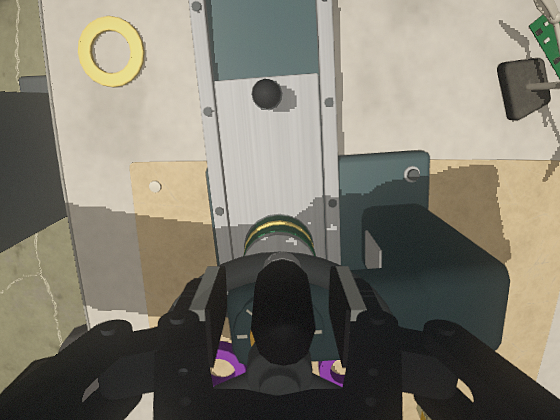

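```bash
python3 -m jog '{"fingers":[-0.9,-0.9,-0.9,-0.9,-0.9],"offset":[[0.005,0,0.004],[0.005,0,0.004],[0.005,0,0.004],[0.005,0,0.004],[0.005,0,0.004]],"angular":[[0,0,0],[0,0,0],[0,0,0],[0,0,0],[0,0,0]]}' 20
```

```text
clock: 28.37
eef_pos: [528.4, 17.3, 247.6]
tcp_rot: [0.002, 0.708, 0.706, 0.001]
contact_force: [-0.1, -3.2, 8.2]
grip_width: 0.254
```

```bash
python3 -m jog '{"fingers":[-0.9,-0.9,-0.9,-0.9,-0.9],"offset":[[-0.017,0.11,0.006],[-0.071,0.216,0.012],[-0.155,0.3,0.016],[-0.261,0.354,0.02],[-0.379,0.373,0.024]],"angular":[[0,0,0],[0,0,0],[0,0,0],[0,0,0],[0,0,0]]}'
python3 - <<'E'
from h import *
o=ctrl.get_obs();p=o['eef_pos'];d=p[:2]-[527.3,-39.5]
print(p,np.hypot(*d),np.degrees(np.arctan2(d[0],d[1])),o['contact_force'],o['grip_width'])
E
```

```text
clock: 28.78
eef_pos: [585.9, -39.4, 245.1]
tcp_rot: [0.002, 0.708, 0.707, 0.003]
contact_force: [1.7, 2.1, -7.5]
grip_width: 0.256
[585.93458814 -39.40566306 245.14576902] 58.63466402559921 89.90781713874807 [ 1.67583549  2.08661459 -7.49608195] 0.2558704504029114
```

```bash
python3 -m jog '{"fingers":[-0.9,-0.9,-0.9,-0.9,-0.9],"offset":[[-0.119,-0.021,0.008],[-0.226,-0.076,0.014],[-0.311,-0.161,0.018],[-0.365,-0.267,0.022],[-0.384,-0.386,0.026]],"angular":[[0,0,0],[0,0,0],[0,0,0],[0,0,0],[0,0,0]]}'
python3 - <<'E'
from h import *
o=ctrl.get_obs();p=o['eef_pos'];d=p[:2]-[527.8,-39.5]
print(p,np.hypot(*d),np.degrees(np.arctan2(d[0],d[1])),o['contact_force'],o['grip_width'])
E
```

```text
clock: 29.2
eef_pos: [528.1, -98.9, 241.9]
tcp_rot: [0.004, 0.708, 0.706, 0.004]
contact_force: [2.0, 0.5, 4.1]
grip_width: 0.258
[528.08663882 -98.85654844 241.94190624] 59.3572405448997 179.72331499416825 [1.98388142 0.52931079 4.1275583 ] 0.25809615788582635
```

```bash
python3 -m jog '{"fingers":[-0.9,-0.9,-0.9,-0.9,-0.9],"offset":[[0.021,-0.12,0.004],[0.077,-0.228,0.008],[0.162,-0.313,0.012],[0.27,-0.369,0.016],[0.27,-0.369,0.016]],"angular":[[0,0,0],[0,0,0],[0,0,0],[0,0,0],[0,0,0]]}'
python3 - <<'E'
from h import *
o=ctrl.get_obs();p=o['eef_pos'];d=p[:2]-[528,-40.5]
print(p,np.hypot(*d),np.degrees(np.arctan2(d[0],d[1])),o['contact_force'],o['grip_width'])
E
```

```text
clock: 29.62
eef_pos: [471.8, -55.7, 239.8]
tcp_rot: [0.004, 0.708, 0.707, 0.004]
contact_force: [-3.5, 0.5, -4.4]
grip_width: 0.255
[471.82909313 -55.67628754 239.77078521] 58.18496783935125 -105.11921751739182 [-3.47173616  0.53917095 -4.36418071] 0.2551038332374393
```

```bash
python3 -m jog '{"fingers":[0,0,0,0,0,0,0,0],"offset":[[0,0,0],[0,0,0],[0,0,0],[0,0,-0.1],[0,0,-0.25],[0,0,-0.42],[0.2,0.08,-0.45],[0.4,0.16,-0.45]],"angular":[[0,0,0],[0,0,0],[0,0,0],[0,0,0],[0,0,0],[0,0,0],[0,0,0],[0,0,0]]}' 20
python3 -m jog '{"fingers":[0.2,0.2,0.2,0.2],"offset":[[0.25,0.07,0],[0.45,0.1,0],[0.63,0.14,0],[0.63,0.14,0]],"angular":[[0,0,0],[0,0,0],[0,0,0],[0,0,0]]}' 20
python3 - <<'E'
from h import *
go([519,98.5,167],[1,0])
E
```

```text
clock: 30.28
eef_pos: [496.1, 3.4, 309.6]
tcp_rot: [0.005, 0.709, 0.705, 0.005]
contact_force: [1.7, 0.0, -0.1]
grip_width: 0.497
clock: 30.62
eef_pos: [518.1, 102.8, 310.1]
tcp_rot: [0.004, 0.707, 0.707, 0.007]
contact_force: [0.1, 0.9, -1.1]
grip_width: 0.605
pos [518.1 102.8 310.1] off [-0.0321 -0.0089  0.9538] mm 143.2
ang [ 0.9 -0.2 -0. ] [ 0.0147 -0.0033 -0.0007]
ang [ -0.3  -1.4 180. ] [-0.0051 -0.0231  2.9992]
```

```bash
python3 -m jog '{"fingers":[0.2,0.2,0.2,0.2,0.2,0.2,0.2,0.2,0.2],"offset":[[0,0,0.15],[0,-0.005,0.35],[0,-0.005,0.6],[-0.01,-0.009,0.8],[-0.02,-0.009,0.94],[-0.03,-0.009,0.953],[-0.032,-0.009,0.953],[-0.032,-0.009,0.953],[-0.032,-0.009,0.953]],"angular":[[0,-0.11,0],[0,-0.22,0],[0,-0.33,0],[0,-0.44,0],[0,-0.55,0],[0,-0.66,0],[0,-0.72,0],[0,-0.72,0],[0,-0.72,0]]}'
python3 - <<'E'
from h import *
cal=snap('wrist','w29')
import pickle;pickle.dump(cal,open('w29.pkl','wb'))
print(ctrl.get_obs()['eef_pos'])
cv2.imwrite('pics/w29c.png',cv2.resize(cv2.flip(cv2.imread('pics/w29.png')[175:295,235:345],-1),None,fx=5,fy=5,interpolation=cv2.INTER_CUBIC))
E
```

```text
clock: 31.37
eef_pos: [519.2, 98.6, 166.8]
tcp_rot: [0.264, 0.66, 0.656, -0.254]
contact_force: [-0.4, -0.7, 1.2]
grip_width: 0.601
[519.38666205  97.91678649 167.50242344]
```

View pics/w29c.png

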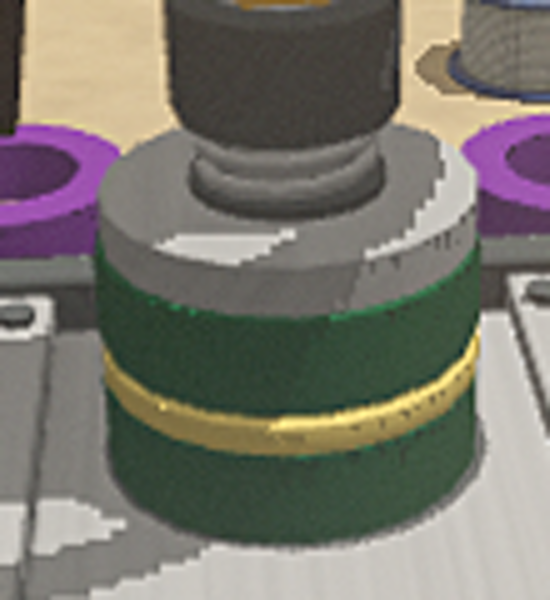

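Run:
```python
import cv2,numpy as np
a=cv2.flip(cv2.imread('pics/w27.png')[175:295,235:345],-1)
b=cv2.flip(cv2.imread('pics/w29.png')[175:295,235:345],-1)
k=6
A=cv2.resize(a[:,25:90],None,fx=k,fy=k*0+5,interpolation=cv2.INTER_NEAREST);B=cv2.resize(b[:,25:90],None,fx=k,fy=5,interpolation=cv2.INTER_NEAREST)
o=np.hstack([A,B])
for y in range(0,120,10):
    cv2.line(o,(0,y*5),(o.shape[1],y*5),(0,0,255) if y%50==0 else (255,255,0),1); cv2.putText(o,str(y),(0,y*5+10),0,.35,(0,0,255),1)
cv2.imwrite('pics/cmp.png',o);print(o.shape)
for n,i in (('27',a),('29',b)):
    print(n); g=i[:,52:58].mean(1)
    print([(y,*g[y].round().astype(int)) for y in range(14,112)])
```

```text
(600, 780, 3)
27
[(14, np.int64(59), np.int64(63), np.int64(67)), (15, np.int64(58), np.int64(63), np.int64(66)), (16, np.int64(58), np.int64(63), np.int64(68)), (17, np.int64(56), np.int64(61), np.int64(63)), (18, np.int64(71), np.int64(75), np.int64(78)), (19, np.int64(102), np.int64(108), np.int64(112)), (20, np.int64(92), np.int64(97), np.int64(100)), (21, np.int64(91), np.int64(96), np.int64(99)), (22, np.int64(112), np.int64(118), np.int64(121)), (23, np.int64(119), np.int64(126), np.int64(129)), (24, np.int64(107), np.int64(111), np.int64(114)), (25, np.int64(92), np.int64(96), np.int64(99)), (26, np.int64(89), np.int64(94), np.int64(97)), (27, np.int64(100), np.int64(107), np.int64(110)), (28, np.int64(125), np.int64(130), np.int64(134)), (29, np.int64(108), np.int64(112), np.int64(116)), (30, np.int64(90), np.int64(94), np.int64(98)), (31, np.int64(90), np.int64(95), np.int64(98)), (32, np.int64(97), np.int64(101), np.int64(104)), (33, np.int64(128), np.int64(133), np.int64(137)), (34, np.int64(111), np.int64(116), np.int64(119)), (35, np.int64(92), np.int64(97), np.int64(10
[... 7841 characters left out ...]
4(54)), (98, np.int64(58), np.int64(73), np.int64(56)), (99, np.int64(59), np.int64(72), np.int64(55)), (100, np.int64(59), np.int64(74), np.int64(56)), (101, np.int64(59), np.int64(74), np.int64(56)), (102, np.int64(60), np.int64(74), np.int64(56)), (103, np.int64(60), np.int64(75), np.int64(58)), (104, np.int64(59), np.int64(74), np.int64(56)), (105, np.int64(60), np.int64(74), np.int64(56)), (106, np.int64(60), np.int64(74), np.int64(57)), (107, np.int64(56), np.int64(72), np.int64(53)), (108, np.int64(66), np.int64(77), np.int64(66)), (109, np.int64(130), np.int64(132), np.int64(135)), (110, np.int64(191), np.int64(197), np.int64(201)), (111, np.int64(195), np.int64(201), np.int64(204))]
```

View pics/cmp.png

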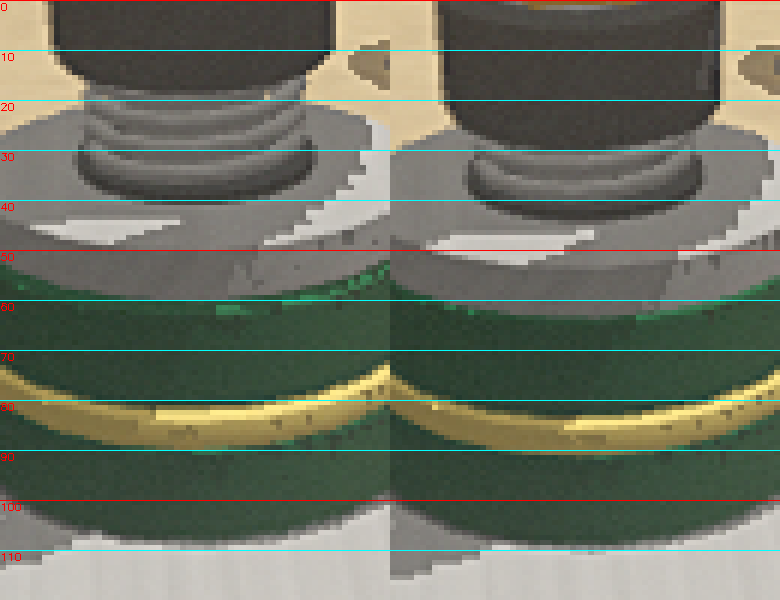

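Run:
```python
from h import *
import pickle
def H(cal,c,row,r,h0): return least_squares(lambda q:[front(cal,c[:2],c[2]+q[0],r)[0]-row],[h0],diff_step=1e-3).x[0]
E=lambda y:294.5-y
for f,sl,rb,hold,rg,ft,fb,edges in (('w27',107.9,90.0,18.3,40.5,49.9,60.0,(98,479)),('w29',109.0,91.0,29.9,43.8,53.2,63.3,(98,479))):
    cal=pickle.load(open(f+'.pkl','rb'))
    def res(p): 
        a=front(cal,p[:2],p[2],32);b=front(cal,p[:2],p[2]+18,32);t=front(cal,p[:2],p[2]+41.5,32)
        return [a[0]-E(sl),b[0]-E(rb),t[1]-(344.5-edges[1]/5),t[2]-(344.5-edges[0]/5)]
    s=least_squares(res,[528,-45,33],diff_step=1e-4);c=s.x
    print(f,c.round(1),s.fun.round(2),'foot bot',H(cal,c,E(fb),31,43),'foot top',H(cal,c,E(ft),31,50),'fring',H(cal,c,E(rg),16.5,50),'holder',[round(H(cal,c,E(hold),r,65),2) for r in (15,18,20)])
```

```text
w27 [528.4 -47.6  31. ] [-0.25  0.24  0.06 -0.06] foot bot 44.43289237859267 foot top 53.0719256772683 fring 54.15858771820273 holder [np.float64(72.22), np.float64(73.4), np.float64(74.19)]
w29 [528.3 -47.5  30.8] [-0.21  0.2   0.05 -0.05] foot bot 42.44774443718909 foot top 51.141456603928255 fring 52.17488800161086 holder [np.float64(63.42), np.float64(64.7), np.float64(65.56)]
```

```bash
python3 -m jog '{"fingers":[0.1,0.1,0.1,0.1,0.1,0.1,0.1],"offset":[[-0.15,0,-0.12],[-0.3,0,-0.23],[-0.45,0,-0.35],[-0.6,0,-0.46],[-0.7,0,-0.54],[-0.7,-0.02,-0.54],[-0.7,-0.02,-0.54]],"angular":[[0,0.11,0],[0,0.22,0],[0,0.33,0],[0,0.44,0],[0,0.55,0],[0,0.66,0],[0,0.72,0]]}'
python3 - <<'E'
from h import *
go([472.5,-56,305],[1,0])
E
```

```text
clock: 32.0
eef_pos: [515.0, 73.0, 301.7]
tcp_rot: [0.004, 0.71, 0.704, 0.013]
contact_force: [0.1, -0.3, 0.5]
grip_width: 0.55
pos [515.   73.  301.7] off [-0.862  -0.276  -0.0392] mm 135.9
ang [ 1.4 -0.7 -0.4] [ 0.0233 -0.0119 -0.0071]
ang [ -1.1  -2.2 179.6] [-0.0186 -0.0365  2.9927]
```

```bash
python3 -m jog '{"fingers":[0,0,0,0,0,0],"offset":[[-0.2,-0.07,-0.04],[-0.45,-0.15,-0.04],[-0.7,-0.22,-0.04],[-0.862,-0.276,-0.04],[-0.862,-0.276,-0.04],[-0.862,-0.276,-0.04]],"angular":[[0.023,-0.012,-0.007],[0.023,-0.012,-0.007],[0.023,-0.012,-0.007],[0.023,-0.012,-0.007],[0.023,-0.012,-0.007],[0.023,-0.012,-0.007]]}'
python3 - <<'E'
from h import *
cal=snap('wrist','w31')
go([472,-56,240],[1,0])
print(proj(cal,(472,-56,258)),proj(cal,(528.3,-41,214.5)))
E
```

```text
clock: 32.5
eef_pos: [472.2, -58.2, 306.5]
tcp_rot: [0.002, 0.709, 0.705, 0.001]
contact_force: [0.2, 0.3, -0.1]
grip_width: 0.5
pos [472.5 -56.8 306.3] off [ 0.0056 -0.005   0.4418] mm 66.3
ang [ 0.2 -0.  -0.1] [ 0.0032 -0.     -0.0023]
ang [ -0.   -0.3 179.9] [-1.0000e-04 -5.1000e-03  2.9977e+00]
[276.97821069 253.77813557] [370.17747652 202.29871776]
```

View pics/w31.png

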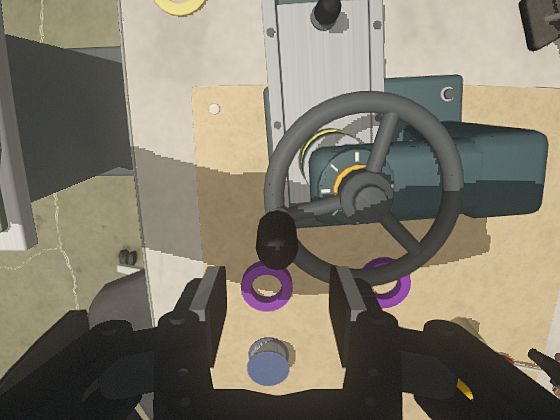

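```bash
python3 -m jog '{"fingers":[0,0,0,0,0,0],"offset":[[0.005,-0.004,0.12],[0.005,-0.004,0.28],[0.005,-0.004,0.42],[0.005,-0.004,0.441],[0.005,-0.004,0.441],[0.005,-0.004,0.441]],"angular":[[0,0,0],[0,0,0],[0,0,0],[0,0,0],[0,0,0],[0,0,0]]}'
python3 -m jog '{"fingers":[-0.9,-0.9,-0.9,-0.9,-0.9],"offset":[[0,0,0],[0,0,0],[0,0,0],[0,0,0],[0,0,0]],"angular":[[0,0,0],[0,0,0],[0,0,0],[0,0,0],[0,0,0]]}' 20
python3 - <<'E'
from h import *
snap('wrist','w32')
print(ctrl.get_obs()['eef_pos'])
E
```

```text
clock: 33.05
eef_pos: [472.6, -55.7, 241.2]
tcp_rot: [0.002, 0.708, 0.706, 0.002]
contact_force: [-0.7, 0.5, 0.1]
grip_width: 0.499
clock: 33.47
eef_pos: [472.3, -55.8, 242.5]
tcp_rot: [0.002, 0.708, 0.706, 0.002]
contact_force: [-8.2, 0.1, 15.9]
grip_width: 0.254
[472.31204984 -55.7919057  242.45240607]
```

View pics/w32.png

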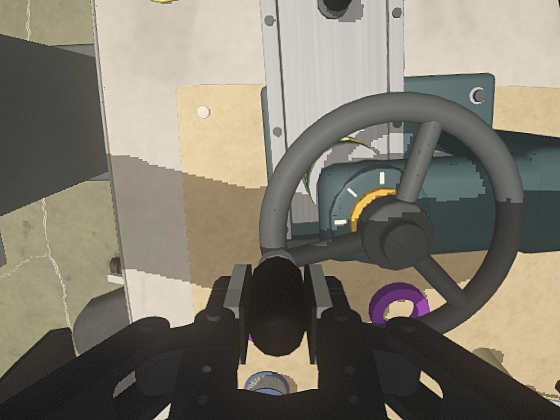

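```bash
python3 -m jog '{"fingers":[-0.9,-0.9,-0.9,-0.9,-0.9],"offset":[[-0.063,0.023,-0.002],[-0.122,0.057,-0.004],[-0.173,0.1,-0.007],[-0.173,0.1,-0.007],[-0.173,0.1,-0.007]],"angular":[[0,0,0],[0,0,0],[0,0,0],[0,0,0],[0,0,0]]}'
python3 - <<'E'
from h import *
o=ctrl.get_obs();p=o['eef_pos'];d=p[:2]-[528,-40.5]
print(p,np.hypot(*d),np.degrees(np.arctan2(d[0],d[1])),o['contact_force'],o['grip_width'])
E
```

```text
clock: 33.93
eef_pos: [487.9, -82.4, 243.9]
tcp_rot: [0.002, 0.708, 0.706, 0.002]
contact_force: [1.4, -0.9, -5.2]
grip_width: 0.253
[487.89866201 -82.35996274 243.88601756] 57.96873113664171 -136.2291937307278 [ 1.36132162 -0.88810331 -5.21326774] 0.2528676824942645
```

```bash
python3 -m jog '{"fingers":[0,0,0,0,0,0,0,0,0],"offset":[[0,0,0],[0,0,0],[0,0,0],[0,0,-0.1],[0,0,-0.25],[0,0,-0.42],[0.2,0.05,-0.44],[0.4,0.1,-0.44],[0.6,0.15,-0.44]],"angular":[[0,0,0],[0,0,0],[0,0,0],[0,0,0],[0,0,0],[0,0,0],[0,0,0],[0,0,0],[0,0,0]]}' 20
python3 -m jog '{"fingers":[0.2,0.2,0.2,0.2],"offset":[[0.25,0,0],[0.45,0.03,0],[0.6,0.05,0],[0.6,0.05,0]],"angular":[[0,0,0],[0,0,0],[0,0,0],[0,0,0]]}' 20
python3 - <<'E'
from h import *
go([519,98.5,167],[1,0])
E
```

```text
clock: 34.68
eef_pos: [510.4, 8.7, 310.7]
tcp_rot: [0.003, 0.709, 0.706, 0.003]
contact_force: [0.3, -0.1, 0.5]
grip_width: 0.502
clock: 35.02
eef_pos: [518.0, 103.7, 310.8]
tcp_rot: [0.002, 0.706, 0.708, 0.003]
contact_force: [-0.1, 0.9, 0.5]
grip_width: 0.601
pos [518.  103.7 310.8] off [-3.630e-02 -7.000e-04  9.585e-01] mm 143.9
ang [ 0.4 -0.1  0.1] [ 0.0074 -0.0016  0.0017]
ang [   0.2    0.7 -179.9] [ 2.5000e-03  1.1600e-02 -2.9983e+00]
```

```bash
python3 -m jog '{"fingers":[0.2,0.2,0.2,0.2,0.2,0.2,0.2,0.2,0.2],"offset":[[0,0,0.15],[0,0,0.35],[0,0,0.6],[-0.01,0,0.8],[-0.02,0,0.94],[-0.03,0,0.958],[-0.035,0,0.958],[-0.035,0,0.958],[-0.035,0,0.958]],"angular":[[0,-0.11,0],[0,-0.22,0],[0,-0.33,0],[0,-0.44,0],[0,-0.55,0],[0,-0.66,0],[0,-0.72,0],[0,-0.72,0],[0,-0.72,0]]}'
python3 - <<'E'
from h import *
cal=snap('wrist','w33')
import pickle;pickle.dump(cal,open('w33.pkl','wb'))
print(ctrl.get_obs()['eef_pos'])
b=cv2.flip(cv2.imread('pics/w33.png')[175:295,235:345],-1)
a=cv2.flip(cv2.imread('pics/w29.png')[175:295,235:345],-1)
o=np.hstack([cv2.resize(i[:,25:90],None,fx=6,fy=5,interpolation=cv2.INTER_NEAREST) for i in (a,b)])
for y in range(0,120,10):
    cv2.line(o,(0,y*5),(o.shape[1],y*5),(255,255,0),1); cv2.putText(o,str(y),(0,y*5+10),0,.35,(0,0,255),1)
cv2.imwrite('pics/cmp2.png',o)
g=b[:,52:58].mean((1,2)).round().astype(int);print(list(enumerate(g.tolist()))[14:112])
E
```

```text
clock: 35.77
eef_pos: [519.1, 98.9, 166.8]
tcp_rot: [0.262, 0.658, 0.658, -0.257]
contact_force: [0.1, -0.5, 0.8]
grip_width: 0.599
[519.34339088  98.24821083 167.50787931]
[(14, 64), (15, 65), (16, 64), (17, 64), (18, 64), (19, 64), (20, 64), (21, 64), (22, 63), (23, 64), (24, 63), (25, 63), (26, 63), (27, 61), (28, 71), (29, 100), (30, 99), (31, 125), (32, 120), (33, 100), (34, 95), (35, 95), (36, 120), (37, 124), (38, 109), (39, 96), (40, 76), (41, 71), (42, 59), (43, 62), (44, 100), (45, 129), (46, 159), (47, 175), (48, 131), (49, 135), (50, 120), (51, 122), (52, 122), (53, 109), (54, 94), (55, 95), (56, 97), (57, 98), (58, 99), (59, 98), (60, 100), (61, 100), (62, 101), (63, 74), (64, 56), (65, 54), (66, 55), (67, 55), (68, 54), (69, 55), (70, 56), (71, 56), (72, 55), (73, 56), (74, 57), (75, 55), (76, 57), (77, 55), (78, 56), (79, 56), (80, 55), (81, 55), (82, 53), (83, 101), (84, 177), (85, 182), (86, 126), (87, 105), (88, 108), (89, 109), (90, 103), (91, 69), (92, 57), (93, 60), (94, 60), (95, 61), (96, 60), (97, 62), (98, 61), (99, 63), (100, 64), (101, 63), (102, 64), (103, 64), (104, 64), (105, 65), (106, 63), (107, 61), (108, 68), (109, 129), (110, 185), (111, 201)]
```

View pics/cmp2.png

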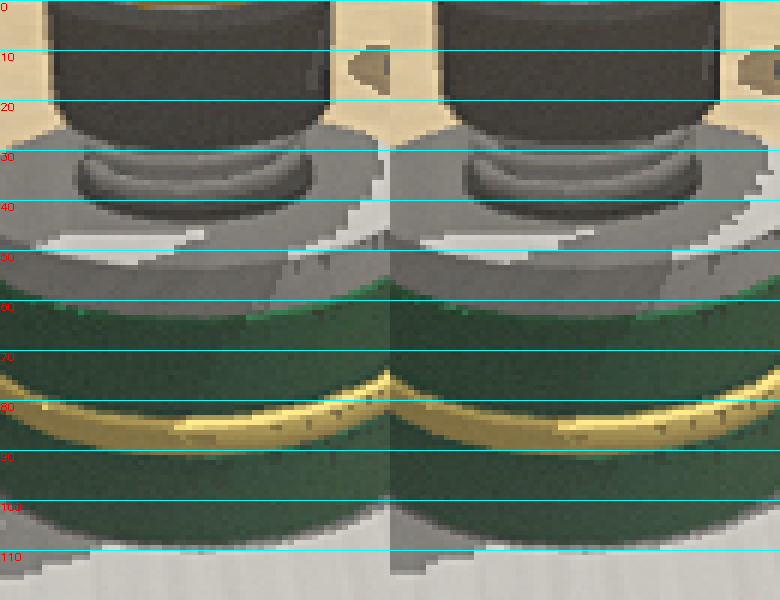

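Run:
```python
from h import *
snap('side','d34',(220,160,420,420,2.3)); cal=snap('wrist','w34')
```

```text
(no output)
```

View pics/d34.png

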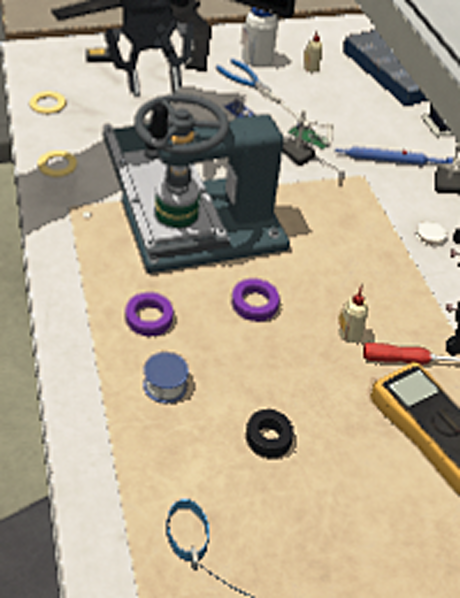

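View pics/w34.png

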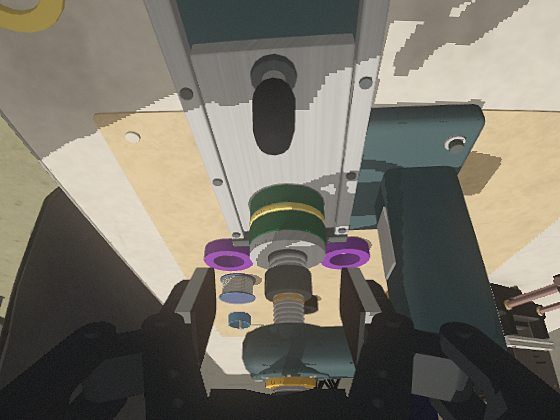

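The slide is in, the foot sits on the stack, the bystanders stand where they were, and the gripper is clear of everything.

```bash
python3 -c "
from cell import ctrl
print(ctrl.get_obs()['clock'],ctrl.get_obs()['contact_force']); print(ctrl.job_done())"
```

```text
35.9167 [0.3701023  0.29350724 0.28581741]
the job is handed in; nothing more can be done
None
```

The stack is finished and clamped, and I handed the job in at 35.9 s. No verdict was reported, so what follows rests on my own checks.

**What I did:**
- I threaded the farthest pale ring (the one beside the battery) onto the first core, then the second green core, both fully home.
- I pushed the slide in until it met its stop; the force rose to about 15 N with no further travel.
- I wound the press down about 1.7 turns clockwise by the crank, let go, and measured how far the foot was pushed up.

**Overwound and corrected:** that measurement gave about 6.5–6.7 mm, against 5.3 mm for half a turn. I had aimed for 0.7 turn past my mid-way check. At that check I saw a gap of about 2.1 mm, but afterwards it worked out at only 1.1–1.6 mm. So the wheel went past the half turn you asked for, to about 0.61 turn, and I wound it back 31°.

**Last checks:**
- The foot now reads about 5.5 mm up, within the 3.8–7.0 mm allowed. This is from images only, good to perhaps 0.5 mm.
- The stack is level and in the right order.
- The reel and odd core look unmoved. The battery is mostly hidden by the gripper in the final view, but it had not moved in the earlier ones.
- The gripper is clear, with contact force at the noise level.

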